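# Back off a bench test stand and take out the tested sleeve

## Robot

A 6-joint arm with a two-finger parallel gripper is mounted at the origin on a cart in front of the work surface, level with it; the furniture and walls round the work are solid. World frame = base frame: x ahead of the robot, y to its left, z up, the work surface at z = 0. Lengths are in m, angles in degrees, forces in N, time in s.
With the tool pointing down it reaches from about 0.35 to 0.875 m from the base axis. Payload 4.2 kg.
Tool frame: the origin (TCP) lies midway between the tips of the shut fingers; the grasp point (between the pads) lies 19 mm behind it; z points along the fingers, y is the line along which they close (so a half turn about z gives the same grasp; the last joint's range is limited). The gripper opens to 87 mm and grips with 3 to 60 N. Pads are 19 mm wide; open, the fingers measure 117 mm over their backs; the gripper's body (75 mm by 190 mm) begins 51 mm behind the grasp point.
Start: joints at [86.494, 22.042, 0.453, 0, -68.411, -14.817], TCP at [0.196, 0.593, 0.223] pointing down, gripper open.
Joint ranges: [-179.83, 179.83], [-69.29, 118.12], [-61.27, 80.66], [-181.25, 117.63], [-171.15, -9.14], [-177.46, 177.46]. Speed limits (degrees/s): [159.86, 159.86, 180, 180, 180, 180].

## Interface

Orientations are given as a 3x3 rotation matrix whose columns are the frame's x, y, z axes.
In Python, from station import sense, capture, camera_params, finish_job gives the robot as it stands.
- The arm moves only by the tool drive_tool, never from a script. Its argument "rows" is a list of rows, each an object of numbers: "tx", "ty", "tz": the shift along the tool's x, y, z in cm; "ax", "ay", "az": the turn, a rotation vector about the tool's x, y, z in rad; "claw": the finger opening in cm, from 0 to 8.7. In form: [{"tx": .., "ty": .., "tz": .., "ax": .., "ay": .., "az": .., "claw": ..}, ...]. A call has 1 to 10 rows; each row shifts and turns the commanded pose from where the row before left it, along the tool's axes as they then stand; what a row does not reach is not made up. A row lasts 1/12 s, in which the tool goes at most 41.7 mm and 7.16 degrees, less where a joint would pass 70% of its speed; a pose out of reach is approached as far as the arm can. A call with a gripper value outside its range is refused whole. The fingers move at their own pace and stop on an object; the grip force is fixed at half the most. Time passes only in rows, so rows that do not move let the fingers close. It gives the time, the measured TCP pose, the force, the opening and the grip force at its end, in the units of the state.
- sense(): the state, without advancing time (a new reading comes with each control period).
- capture(name): name is "side" or "top" or "wrist"; returns (picture, depth): 420x560x3 uint8, red, green, blue; 420x560 float32, m along the optical axis (not along the pixel's ray), 0 where there is no reading.
- camera_params(name): a dict with "intrinsics" (3x3 intrinsics, pixels), "k1" (the pictures are not rectified: a ray, as slopes to the right and down, at radius r is drawn at 1 + k1 r^2 times it, then the intrinsics apply), "R" (3x3) and "t" (3): a world point X has camera coordinates R X + t; the wrist camera has in their place "tool_from_camera" (4x4, takes a point from camera to tool coordinates, whose origin is the TCP and whose axes are the flange's). Camera axes: x right, y down, z forward; pixel columns grow to the right and rows downward; lengths in m; the calibration is good to about 2 mm. A picture is of the moment at which its call begins: read the wrist's pose just before it. camera_params takes no time and is no camera call.
- finish_job(): hands the job in; it is judged then, once.
The state is a dict: "time_s": time; "joints": joint angles; "joint_velocities": joint speeds; "effort": joint torques, N m; "tcp_pos": TCP position; "ee_rot": TCP orientation; "wrist_force": force on the tool from outside, world axes, zero at the start; "moment": the same for the moment, N m; "gripper_width": opening from 0.0 (shut) to 1.0 (fully open); "gripper_force": force on a finger pad.
Only numpy, scipy, OpenCV 4.12 (cv2) and the standard library are available. Lean on these libraries where they do the work, as an engineer would, in place of code of your own. Each camera call takes 0.05 s, during which the arm holds its last target. There are 200 camera calls.

## Task

The small sleeve in the test stand has been tested: wind the handwheel anticlockwise, letting your hand rise with the screw, until the plug is drawn right up and the screw comes to its stop, then swing the arm to the left as far as it goes, lift the sleeve out and stand it upright in the grey tray beside the other one. The stand is not bolted down and its stops must be felt: do not force the wheel or the arm, so that the stand is neither dragged nor rocked, and do not press or drop the sleeve. Do not knock over or push away the other sleeve, the plug gauges, the grease tin or the bottle.

Things in the scene. Friction and masses are not known exactly. Their poses are not given: they have to be found in the camera images.
- stand: Grey bench test stand, 9 kg, standing loose: more than about 28 N sideways at wheel height rocks or drags it. Origin: underside of the base plate on the axis of the round seat; +x runs from the seat to the post. Base 240 x 170 x 18 mm, x from -72 to +168 mm. The sleeve stands 30 mm above the underside in a low ring (27 mm inner radius, rim 36 mm high).
- post_top (a point): Top of the vertical post on its axis, 125 mm behind (+x of the stand) the seat axis, 216 mm above the underside of the base. The swing arm turns on this post; its bar is 28 mm wide, from 168 to 192 mm above the underside of the base (bosses 164 to 206 mm).
- wheel_hub (a point): Top of the handwheel's hub on the screw axis. Steel rim, 62 mm outer radius, its centre plane 18 mm below. Anticlockwise from above, wheel, screw and plug rise together 10 mm a turn under a steady 0.3 N m, until after 1.0 to 2.0 turns the plug's shoulder meets the arm and the wheel stops dead. The 30 mm plug starts 5 to 15 mm down in the sleeve's mouth and ends 5 mm above it.
- grip_mid (a point): Middle of the black revolving grip that stands upright on the wheel's rim, 55 mm from the screw axis: 23 mm across, 46 mm long (from 26 mm below this point to 20 mm above it). It spins freely on its pin, so it can be held without turning the hand.
- swing_handle (a point): Middle of the black upright handle on the free end of the swing arm: 21 mm across, 48 mm long (from 28 mm below this point to 20 mm above it), 225 mm from the post axis, 100 mm from the screw axis. It is fixed to the arm.
- swing_arm (a joint): Angle of the swing arm about the vertical post: 0 with the screw over the seat, growing as the arm swings clockwise seen from above (the handle moves to the left, +y, then away); stop at 1.22 rad. A stiff pivot (1.7 N m, about 8 N at the handle); it stays where it is left.
- sleeve: The small pale moulded sleeve that stands in the stand: open tube, 47 mm across outside, about 37 mm inside, 85 mm tall, 0.09 kg. Origin: centre of its lower end; z up along it.
- tray: Open grey plastic tray on the right: 170 (x) x 150 (y) x 35 mm outside, walls 4 mm, fixed to the surface. Origin: centre of its underside; inner floor about 4 mm above it. The near (-x) half is empty.
- done_sleeve: A shorter sleeve of the same kind (45 mm across, 75 mm tall) that already stands in the far (+x) half of the tray. Origin: centre of its lower end. Leave it standing.
- gauge_big: Bystander: stepped steel plug gauge standing on its wide end, 48 mm across, 98 mm tall. Origin: centre of its underside.
- gauge_small: Bystander: smaller stepped plug gauge, 38 mm across, 98 mm tall, standing to the right of the stand's base beside the post. Origin: centre of its underside.
- grease: Bystander: red grease tin, 72 mm across, 75 mm tall. Origin: centre of its underside.
- spray: Bystander: amber bottle with a black cap, 59 mm across, 169 mm tall. Origin: centre of its underside.
Mind the look-alikes: they are no part of the job. Leave any green look-alike of the sleeve alone.

How it is judged:
By the outcome, as a careful person would: the job done as asked, in the order asked, and still so for the second after the job is handed in, with the robot touching nothing.
It also fails if it takes over 72 s, if anything falls off the work surface, if the arm or the gripper's body presses on something with over 40 N, if the wrist force passes 120 N, or if a joint passes its speed limit or range.

## Working session

There is one attempt and no reset: what is moved stays moved. The work goes in short steps, Python scripts to look and compute and a tool call to move; the robot and the scene stay as the last step left them, time stands still between calls to the robot, and variables do not carry over. Pictures are saved under pics/ and viewed, at most 10 in all, crops included, and the job is handed in when it is done.

Besides the shell and the picture viewer there is one more tool, called after "Request:" by a JSON object that holds its "api" and its "payload", one argument or row to a line. drive_tool: Moves the arm, as the interface text tells. Its arguments: {"type":"object","properties":{"rows":{"type":"array"}},"required":["rows"]}

```bash
mkdir -p pics; cat > h.py <<'E'
import numpy as np, cv2
from station import sense, capture, camera_params, finish_job
def save(name,fn):
    s=sense(); im,d=capture(name); cv2.imwrite('pics/'+fn+'.png',im[:,:,::-1]); np.savez('pics/'+fn,im=im,d=d,p=s['tcp_pos'],R=s['ee_rot']); return im,d,s
def cam(name,s=None):
    c=camera_params(name)
    K=np.array(c['intrinsics']);k1=c['k1']
    if name=='wrist':
        T=np.array(c['tool_from_camera']);W=np.eye(4);W[:3,:3]=np.array(s['ee_rot']);W[:3,3]=s['tcp_pos'];M=W@T
    else:
        M=np.eye(4);M[:3,:3]=np.array(c['R']).T;M[:3,3]=-np.array(c['R']).T@np.array(c['t'])
    return K,k1,M
def rays(C,uv):
    K,k1,M=C; uv=np.asarray(uv,float).reshape(-1,1,2)
    p=cv2.undistortPoints(uv,K,np.array([k1,0,0,0,0.])).reshape(-1,2)
    return np.c_[p,np.ones(len(p))]
def onplane(C,uv,z):
    M=C[2]; d=rays(C,uv)@M[:3,:3].T; o=M[:3,3]; return o+d*((z-o[2])/d[:,2])[:,None]
def pts(C,d):
    v,u=np.mgrid[:420,:560]; r=rays(C,np.c_[u.ravel(),v.ravel()])*d.reshape(-1,1)
    P=r@C[2][:3,:3].T+C[2][:3,3]; P[d.ravel()==0]=np.nan; return P.reshape(420,560,3)
E
python3 - <<'E'
from h import *
for n in('top','side'):
    save(n,n+'0'); K,k,M=cam(n); print(n,K.tolist(),k,M.round(3).tolist())
s=sense();print(s)
E
```

```text
top [[428.72034282601766, 0.0, 278.01328143725095], [0.0, 428.72034282601766, 205.84791835172373], [0.0, 0.0, 1.0]] -0.13140876411414126 [[0.032, -0.977, 0.209, 0.347], [-0.999, -0.033, 0.001, -0.026], [0.006, -0.209, -0.978, 1.293], [0.0, 0.0, 0.0, 1.0]]
side [[424.90354612345266, 0.0, 281.9144746803153], [0.0, 424.90354612345266, 205.99439776895377], [0.0, 0.0, 1.0]] -0.0840605752107094 [[0.998, -0.044, 0.042, 0.545], [-0.06, -0.616, 0.786, -0.816], [-0.009, -0.787, -0.617, 0.792], [0.0, 0.0, 0.0, 1.0]]
{'time_s': 0.1, 'joints': array([ 8.64929817e+01,  2.20857993e+01,  3.89987543e-01, -2.58594073e-02,
       -6.84128025e+01, -1.48151861e+01]), 'joint_velocities': array([ 0.03071413, -0.11155461,  0.28076197,  0.18347923,  0.0234092 ,
        0.0117586 ]), 'effort': array([-3.66894346e-04, -3.91687167e+01,  1.87936699e+01,  4.23190087e+00,
        1.35012501e-02, -7.12099632e-05]), 'tcp_pos': array([0.19630186, 0.59281348, 0.22158971]), 'ee_rot': array([[ 9.49251404e-01, -3.14517862e-01, -5.34846739e-04],
       [-3.14518307e-01, -9.49249573e-01, -1.86641890e-03],
       [ 7.93190443e-05,  1.93991985e-03, -9.99998115e-01]]), 'wrist_force': array([0.93023442, 0.38716976, 0.38198995]), 'moment': array([ 0.04882277,  0.02634882, -0.0279334 ]), 'gripper_force': 0.0, 'gripper_width': 0.9959969008522787}
```

View pics/top0.png

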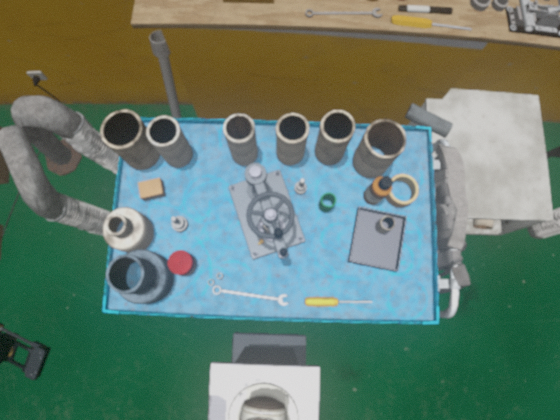

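View pics/side0.png

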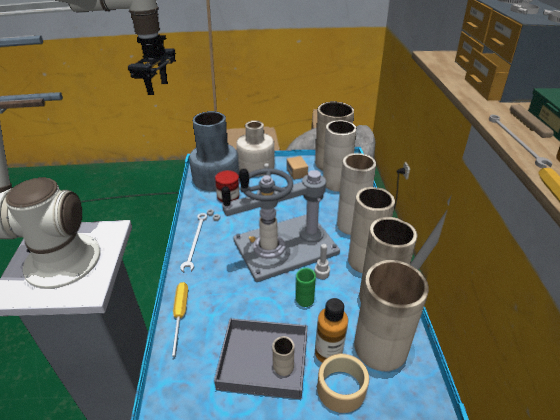

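The top view shows the stand: hub about (270,213), post about (255,173), swing handle about (283,253), grip near (278,233). The tray is at (377,240) with the done sleeve at (386,225), and the green look-alike is at (327,203). The side view agrees: black grip about (243,178), handle about (226,198), hub about (267,172).

```bash
python3 - <<'E'
from h import *
ims=[]
for n,(u0,u1,v0,v1) in dict(top=(220,310,155,270),side=(215,345,160,285)).items():
    z=np.load(f'pics/{n}0.npz'); im=z['im'];C=cam(n);P=pts(C,z['d'])
    ims.append(cv2.resize(im[v0:v1,u0:u1,::-1],(395,580) if n=='top' else (395,380),interpolation=cv2.INTER_CUBIC))
    # dark blobs
    m=(im.max(2)<60).astype(np.uint8); m2=np.zeros_like(m);m2[v0:v1,u0:u1]=m[v0:v1,u0:u1]
    k,l,st,ce=cv2.connectedComponentsWithStats(m2)
    for i in range(1,k):
        if st[i,4]>15:
            q=P[l==i]; print(n,ce[i].round(1),st[i],np.nanmedian(q,0).round(3),np.nanmin(q,0).round(3),np.nanmax(q,0).round(3))
    for zlo,zhi in((.19,.3),(.16,.19)):
        mm=(P[...,2]>zlo)&(P[...,2]<zhi); mm[:v0]=0;mm[v1:]=0;mm[:,:u0]=0;mm[:,u1:]=0
        print(n,zlo,mm.sum(),np.nanmedian(P[mm],0).round(3))
    print([(v,u,P[v,u].round(3).tolist()) for v,u in ((213,270),(173,255),(253,283),(170,254),(232,278))] if n=='top' else [(v,u,P[v,u].round(3).tolist()) for v,u in ((172,267),(175,313),(198,226),(178,243))])
h=max(i.shape[0] for i in ims); o=np.zeros((580,800,3),np.uint8)
o[:580,:395]=ims[0];o[:380,400:795]=ims[1];cv2.imwrite('pics/crop0.png',o)
E
```

```text
top 0.19 1824 [0.562 0.003 0.223]
top 0.16 201 [0.586 0.009 0.188]
[(213, 270, [0.554, -0.005, 0.237]), (173, 255, [0.664, 0.039, 0.213]), (253, 283, [0.454, -0.04, 0.241]), (170, 254, [0.671, 0.042, 0.216]), (232, 278, [nan, nan, nan])]
side [243.7 179.1] [238 169  13  24 188] [ 0.502 -0.034  0.259] [ 0.465 -0.039  0.012] [0.515 0.361 0.279]
side [226.1 195.2] [219 186  19  20 164] [ 0.46  -0.046  0.219] [ 0.413 -0.052  0.007] [0.469 0.242 0.242]
side [266.2 189.6] [259 187  15   6  57] [ 0.551 -0.02   0.216] [ 0.535 -0.023  0.208] [ 0.568 -0.013  0.223]
side [310.1 198.3] [304 195  13   7  43] [0.659 0.018 0.156] [0.646 0.013 0.15 ] [0.674 0.032 0.162]
side [272.9 199.2] [261 197  22   4  29] [ 0.569 -0.058  0.218] [ 0.539 -0.068  0.175] [ 0.589 -0.004  0.223]
side 0.19 1946 [ 0.552 -0.019  0.223]
side 0.16 701 [ 0.579 -0.008  0.18 ]
[(172, 267, [0.556, 0.039, 0.226]), (175, 313, [0.667, 0.034, 0.215]), (198, 226, [0.46, -0.048, 0.218]), (178, 243, [0.501, -0.037, 0.263])]
```

View pics/crop0.png

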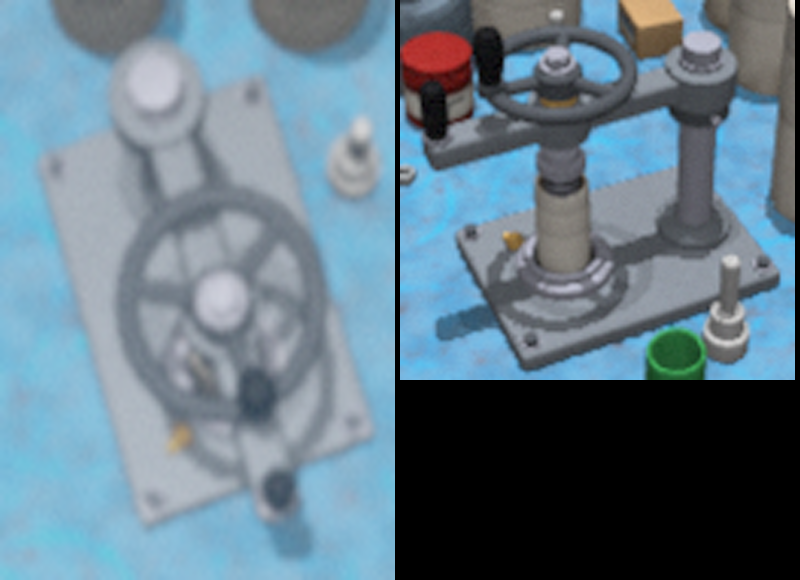

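The crop shows hub top (220,298) and swing handle (278,485) in the left part, with the grip at (257,390). In the right part the gauge, green look-alike and tin are clear of the wheel. Next I triangulate.

```bash
python3 - <<'E'
from h import *
def blob(n,box,f):
    im=np.load(f'pics/{n}0.npz')['im'].astype(int);u0,u1,v0,v1=box
    m=np.zeros((420,560),np.uint8);m[v0:v1,u0:u1]=f(im)[v0:v1,u0:u1]
    k,l,st,ce=cv2.connectedComponentsWithStats(m);i=1+st[1:,4].argmax();return ce[i],st[i]
def tri(a,b):
    A=[];B=[]
    for n,uv in(('top',a),('side',b)):
        C=cam(n);d=(rays(C,[uv])@C[2][:3,:3].T)[0];d/=np.linalg.norm(d);Q=np.eye(3)-np.outer(d,d);A.append(Q);B.append(Q@C[2][:3,3])
    x=np.linalg.solve(sum(A),sum(B)); return x.round(4),[round(float(np.linalg.norm(Q@x-b)),4) for Q,b in zip(A,B)]
dk=lambda t:(lambda im:im.max(2)<t)
for nm,bt,bs in(('grip',(270,288,226,242),(234,254,165,196)),('handle',(275,292,245,262),(217,235,183,212))):
    for t in(75,95):
        a=blob('top',bt,dk(t));b=blob('side',bs,dk(t));print(nm,t,a,b,tri(a[0],b[0]))
C=cam('top');S=cam('side')
br=lambda im:im.min(2)>175
a=blob('top',(255,285,200,228),br);b=blob('side',(255,278,165,182),br);print('hub',a,b,tri(a[0],b[0]))
a=blob('top',(240,268,160,185),br);b=blob('side',(303,325,165,185),br);print('post',a,b,tri(a[0],b[0]))
# hub via planes, post via plane
print('hub',onplane(C,[[270.1,214.1]],.237).round(4),'post',onplane(C,[[220+154/4.39,155+82/5.04]],.216).round(4))
# sleeve top-end cloud in side view; base corners
for n,(u0,u1,v0,v1) in dict(side=(255,285,205,255)).items():
    z=np.load(f'pics/{n}0.npz');P=pts(cam(n),z['d'])[v0:v1,u0:u1];q=P[(P[...,2]>.05)&(P[...,2]<.1)&(P[...,0]<.6)];print('sleeve front',np.nanmedian(q,0).round(3),q.min(0).round(3),q.max(0).round(3))
# tray & done sleeve
z=np.load('pics/top0.npz');P=pts(C,z['d']);
q=P[205:272,345:408].reshape(-1,3); 
f=q[(q[:,2]>.025)&(q[:,2]<.042)];print('tray rim',np.percentile(f,[2,50,98],axis=0).round(3))
f=q[(q[:,2]>.06)&(q[:,2]<.1)];print('done',np.nanmedian(f,0).round(3),f.min(0).round(3),f.max(0).round(3))
m=((z['im'].max(2)<130)).astype(np.uint8);m[:,:340]=0;m[:,412:]=0;m[:200]=0;m[275:]=0
c=max(cv2.findContours(m,0,2)[0],key=cv2.contourArea);r=cv2.minAreaRect(c);print('tray px',r,onplane(C,cv2.boxPoints(r),.035).round(3).tolist())
E
```

```text
Traceback (most recent call last):
ValueError: attempt to get argmax of an empty sequence
```

```bash
cat > m.py <<'E'
from h import *
def blob(n,box,f):
    im=np.load(f'pics/{n}0.npz')['im'].astype(int);u0,u1,v0,v1=box
    m=np.zeros((420,560),np.uint8);m[v0:v1,u0:u1]=f(im)[v0:v1,u0:u1]
    k,l,st,ce=cv2.connectedComponentsWithStats(m)
    if k<2: return None
    i=1+st[1:,4].argmax();return ce[i].round(1),st[i].tolist()
def tri(a,b):
    A=[];B=[]
    for n,uv in(('top',a),('side',b)):
        C=cam(n);d=(rays(C,[uv])@C[2][:3,:3].T)[0];d/=np.linalg.norm(d);Q=np.eye(3)-np.outer(d,d);A.append(Q);B.append(Q@C[2][:3,3])
    x=np.linalg.solve(sum(A),sum(B)); return x.round(4),[round(float(np.linalg.norm(Q@x-b)),4) for Q,b in zip(A,B)]
E
python3 - <<'E'
from m import *
dk=lambda t:(lambda im:im.max(2)<t)
im=np.load('pics/top0.npz')['im'];print(im[226:242,270:288].max(2).min(),im[245:262,275:292].max(2).min())
for nm,bt,bs in(('grip',(270,288,226,242),(234,254,165,196)),('handle',(275,292,245,262),(217,235,183,212))):
    for t in(85,95,105):
        a=blob('top',bt,dk(t));b=blob('side',bs,dk(75));print(nm,t,a,b,a and tri(a[0],b[0]))
C=cam('top');S=cam('side')
br=lambda t:(lambda im:im.min(2)>t)
for t in (160,175,185):
  a=blob('top',(255,285,200,228),br(t));b=blob('side',(255,278,165,182),br(t));print('hub',a,b,a and b and tri(a[0],b[0]))
  a=blob('top',(240,268,160,185),br(t));b=blob('side',(303,325,165,185),br(t));print('post',a,b,a and b and tri(a[0],b[0]))
print('hub',onplane(C,[[270.1,214.1]],.237).round(4),'post',onplane(C,[[220+154/4.39,155+82/5.04]],.216).round(4))
z=np.load('pics/side0.npz');P=pts(S,z['d'])[205:255,255:285];q=P[(P[...,2]>.05)&(P[...,2]<.1)&(P[...,0]<.6)];print('sleeve front',np.nanmedian(q,0).round(3),q.min(0).round(3),q.max(0).round(3))
z=np.load('pics/top0.npz');P=pts(C,z['d']);
q=P[205:272,345:408].reshape(-1,3); 
f=q[(q[:,2]>.025)&(q[:,2]<.042)];print('tray rim',np.percentile(f,[2,50,98],axis=0).round(3))
f=q[(q[:,2]>.06)&(q[:,2]<.1)];print('done',np.nanmedian(f,0).round(3),f.min(0).round(3),f.max(0).round(3))
m=((z['im'].max(2)<130)).astype(np.uint8);m[:,:340]=0;m[:,412:]=0;m[:200]=0;m[275:]=0
c=max(cv2.findContours(m,0,2)[0],key=cv2.contourArea);r=cv2.minAreaRect(c);print('tray px',r,onplane(C,cv2.boxPoints(r),.035).round(3).tolist())
E
```

```text
87 97
grip 85 None (array([243. , 178.6]), [234, 165, 20, 31, 258]) None
grip 95 (array([278.3, 234.4]), [275, 231, 7, 6, 18]) (array([243. , 178.6]), [234, 165, 20, 31, 258]) (array([ 0.4993, -0.0271,  0.2545]), [0.0014, 0.0014])
grip 105 (array([278.1, 233.1]), [275, 229, 8, 9, 59]) (array([243. , 178.6]), [234, 165, 20, 31, 258]) (array([ 0.5009, -0.0268,  0.2546]), [0.0002, 0.0002])
handle 85 None (array([225.5, 194.8]), [217, 185, 18, 21, 196]) None
handle 95 None (array([225.5, 194.8]), [217, 185, 18, 21, 196]) None
handle 105 (array([283.1, 252.2]), [281, 249, 5, 7, 21]) (array([225.5, 194.8]), [217, 185, 18, 21, 196]) (array([ 0.4587, -0.0407,  0.2219]), [0.0006, 0.0006])
hub (array([269.9, 213.8]), [265, 209, 11, 11, 95]) (array([266.1, 177.1]), [263, 176, 7, 4, 21]) (array([ 0.5519, -0.0046,  0.2407]), [0.0008, 0.0008])
post (array([254.9, 172.3]), [247, 164, 18, 19, 192]) (array([314.1, 173.3]), [309, 170, 11, 7, 58]) (array([0.6676, 0.0392, 0.2158]), [0.0024, 0.0024])
hub (array([269.8, 213.7]), [265, 209, 11, 10, 74]) (array([266.2, 177. ]), [264, 176, 6, 3, 14]) (array(
[... 303 characters left out ...]
[ 0.5523, -0.0034,  0.2403]), [0.0003, 0.0003])
post (array([254.6, 170.9]), [250, 167, 10, 9, 78]) (array([313.5, 173.4]), [309, 171, 11, 5, 35]) (array([0.6687, 0.04  , 0.2159]), [0.0001, 0.0001])
hub [[ 0.5511 -0.0051  0.237 ]] post [[0.6679 0.0387 0.216 ]]
sleeve front [ 0.551 -0.023  0.076] [ 0.529 -0.03   0.05 ] [0.573 0.007 0.1  ]
tray rim [[ 0.436 -0.41   0.025]
 [ 0.547 -0.335  0.033]
 [ 0.625 -0.241  0.04 ]]
done [ 0.569 -0.344  0.075] [ 0.548 -0.364  0.06 ] [ 0.591 -0.322  0.084]
tray px ((392.19122314453125, 229.48532104492188), (69.97142791748047, 33.09922790527344), 59.03623962402344) [[0.618, -0.271, 0.035], [0.674, -0.36, 0.035], [0.493, -0.466, 0.035], [0.44, -0.378, 0.035]]
```

Triangulated values: hub (0.552,−0.0045,0.240), post (0.668,0.0395), 0.124 m apart. The handle is at (0.458,−0.040,0.222) and the grip at (0.501,−0.027,0.255), 55.7 mm from the hub. All match the given sizes. Next I check obstacle heights along the way.

```bash
python3 - <<'E'
from m import *
P=np.concatenate([pts(cam(n),np.load(f'pics/{n}0.npz')['d']).reshape(-1,3) for n in('top','side')])
for y in np.arange(.1,.6,.1):
    print(round(y,1),[round(float(np.nan_to_num(P[(abs(P[:,1]-y)<.05)&(abs(P[:,0]-x)<.05),2]).max(initial=0)),2) for x in(.2,.3,.4,.5,.6)])
E
```

```text
0.1 [0.0, 0.02, 0.02, 0.23, 0.23]
0.2 [0.0, 0.02, 0.08, 0.08, 0.01]
0.3 [0.0, 0.22, 0.22, 0.1, 0.1]
0.4 [0.0, 0.22, 0.22, 0.16, 0.16]
0.5 [0.52, 0.03, 0.02, 0.11, 0.1]
```

Request:
{"api": "drive_tool", "payload": {
  "rows": [
    {"tz": -3.8,"az": -0.1225},
    {"tz": -3.8,"az": -0.1225},
    {"tz": -3.8,"az": -0.1225},
    {"tz": -3.8,"az": -0.1225},
    {"tz": -3.8,"az": -0.1225},
    {"tz": -3.8,"az": -0.1225}
  ]
}}

```text
invalid input at $.rows[0]: expected keys tx, ty, tz, ax, ay, az, claw
```

Request:
{"api": "drive_tool", "payload": {
  "rows": [
    {"tx": 0,"ty": 0,"tz": -2.0,"ax": 0,"ay": 0,"az": -0.1225,"claw": 8.7},
    {"tx": 0,"ty": 0,"tz": -2.0,"ax": 0,"ay": 0,"az": -0.1225,"claw": 8.7},
    {"tx": 0,"ty": 0,"tz": -2.0,"ax": 0,"ay": 0,"az": -0.1225,"claw": 8.7},
    {"tx": 0,"ty": 0,"tz": -2.0,"ax": 0,"ay": 0,"az": -0.1225,"claw": 8.7},
    {"tx": 0,"ty": 0,"tz": -2.0,"ax": 0,"ay": 0,"az": -0.1225,"claw": 8.7},
    {"tx": 0,"ty": 0,"tz": -2.0,"ax": 0,"ay": 0,"az": -0.1225,"claw": 8.7},
    {"tx": 0,"ty": 3.6,"tz": 0,"ax": 0,"ay": 0,"az": 0,"claw": 8.7},
    {"tx": 0,"ty": 3.6,"tz": 0,"ax": 0,"ay": 0,"az": 0,"claw": 8.7},
    {"tx": 0,"ty": 3.6,"tz": 0,"ax": 0,"ay": 0,"az": 0,"claw": 8.7},
    {"tx": 0,"ty": 3.6,"tz": 0,"ax": 0,"ay": 0,"az": 0,"claw": 8.7}
  ]
}}

```text
time_s: 0.93
tcp_pos: [0.2547, 0.4599, 0.3419]
ee_rot: [[0.915, 0.404, -0.001], [0.404, -0.915, -0.001], [-0.001, 0.001, -1.0]]
wrist_force: [1.0, 0.1, 0.2]
gripper_width: 1.002
gripper_force: 0.0
```

Request:
{"api": "drive_tool", "payload": {
  "rows": [
    {"tx": 0.2,"ty": 3.9,"tz": 0,"ax": 0,"ay": 0,"az": 0,"claw": 8.7},
    {"tx": 0.2,"ty": 3.9,"tz": 0,"ax": 0,"ay": 0,"az": 0,"claw": 8.7},
    {"tx": 0.2,"ty": 3.9,"tz": 0,"ax": 0,"ay": 0,"az": 0,"claw": 8.7},
    {"tx": 0.2,"ty": 3.9,"tz": 0,"ax": 0,"ay": 0,"az": 0,"claw": 8.7},
    {"tx": 0.2,"ty": 3.9,"tz": 0,"ax": 0,"ay": 0,"az": 0,"claw": 8.7},
    {"tx": 0.2,"ty": 3.9,"tz": 0,"ax": 0,"ay": 0,"az": 0,"claw": 8.7},
    {"tx": 0.2,"ty": 3.9,"tz": 0,"ax": 0,"ay": 0,"az": 0,"claw": 8.7},
    {"tx": 0.2,"ty": 3.9,"tz": 0,"ax": 0,"ay": 0,"az": 0,"claw": 8.7},
    {"tx": 0.2,"ty": 3.9,"tz": 0,"ax": 0,"ay": 0,"az": 0,"claw": 8.7},
    {"tx": 0.2,"ty": 3.9,"tz": 0,"ax": 0,"ay": 0,"az": 0,"claw": 8.7}
  ]
}}

```text
time_s: 1.77
tcp_pos: [0.4302, 0.1108, 0.3425]
ee_rot: [[0.915, 0.404, -0.0], [0.404, -0.915, 0.0], [0.0, -0.0, -1.0]]
wrist_force: [0.4, -0.4, 0.2]
gripper_width: 1.0
gripper_force: 0.0
```

Request:
{"api": "drive_tool", "payload": {
  "rows": [
    {"tx": 0.2,"ty": 3.5,"tz": 0,"ax": 0,"ay": 0,"az": 0,"claw": 8.7},
    {"tx": 0.2,"ty": 3.5,"tz": 0,"ax": 0,"ay": 0,"az": 0,"claw": 8.7},
    {"tx": 0.2,"ty": 3.5,"tz": 0,"ax": 0,"ay": 0,"az": 0,"claw": 8.7},
    {"tx": 0.2,"ty": 3.0,"tz": 0,"ax": 0,"ay": 0,"az": 0,"claw": 8.7},
    {"tx": 0.1,"ty": 2.0,"tz": 0,"ax": 0,"ay": 0,"az": 0,"claw": 8.7},
    {"tx": 0,"ty": 0,"tz": 0,"ax": 0,"ay": 0,"az": 0,"claw": 8.7}
  ]
}}

```text
time_s: 2.27
tcp_pos: [0.5017, -0.0281, 0.3414]
ee_rot: [[0.917, 0.399, -0.002], [0.399, -0.917, -0.001], [-0.002, -0.0, -1.0]]
wrist_force: [-0.3, -0.6, 0.4]
gripper_width: 0.996
gripper_force: 0.0
```

```bash
python3 - <<'E'
from m import *
im,d,s=save('wrist','w1');print(s['tcp_pos'],np.array(camera_params('wrist')['tool_from_camera']).round(3).tolist())
C=cam('wrist',s);P=pts(C,d)
m=(im.max(2)<60).astype(np.uint8);k,l,st,ce=cv2.connectedComponentsWithStats(m)
for i in range(1,k):
    if st[i,4]>150:
        q=P[l==i];q=q[q[:,2]>.2]; print(ce[i].round(1),st[i],[np.nanpercentile(q,p,axis=0).round(4).tolist() for p in(2,50,98)] if len(q) else '')
E
```

```text
[ 0.50173049 -0.02814735  0.34137368] [[0.0, -0.96, -0.281, 0.078], [1.0, 0.0, -0.0, 0.0], [0.0, -0.281, 0.96, -0.161], [0.0, 0.0, 0.0, 1.0]]
[525.5  20.7] [507  14  41  14 310] [[0.7605, -0.1893, 0.2006], [0.7618, -0.1862, 0.2034], [0.7631, -0.183, 0.2074]]
[456.5  49.8] [437  44  42  13 260] 
[ 45.5 141.9] [  17   92   53  100 1630] 
[  6.5 151.9] [  0 119  17  61 748] 
[ 99.6 142.2] [ 88 118  19  45 249] 
[409.1 128.1] [399 120  24  21 269] 
[385.1 134.9] [376 122  21  24 236] 
[501.8 154.4] [494 135  24  41 328] 
[546.6 161.4] [531 147  29  31 749] 
[411.4 201.5] [377 161  70  84 745] 
[483.5 195.9] [449 167  60  56 228] 
[269.5 212.4] [ 218  177  104   85 2248] [[0.4586, -0.0543, 0.2112], [0.5054, -0.0268, 0.229], [0.5313, 0.019, 0.2766]]
[486.3 221. ] [476 211  22  21 350] 
[272.  346.9] [    0   234   560   186 68917] [[0.488, -0.0863, 0.3658], [0.5236, -0.0156, 0.4454], [0.5646, 0.0505, 0.4603]]
```

View pics/w1.png

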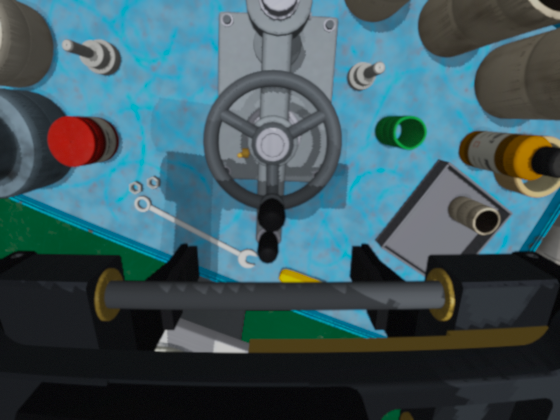

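The wrist view shows the grip top at about (271,212), hub top at (272,144) and handle top at (268,245). The hand is centred over the grip line.

```bash
python3 - <<'E'
from m import *
z=np.load('pics/w1.npz');s=dict(tcp_pos=z['p'],ee_rot=z['R']);C=cam('wrist',s);P=pts(C,z['d'])
for nm,uv,zz in(('grip',(271,212),.275),('hub',(272,144),.240),('handle',(268,245),.242),('post',(279,3),.216)):
    u,v=uv;q=P[v-3:v+4,u-3:u+4].reshape(-1,3);print(nm,onplane(C,[uv],zz).round(4),np.nanmedian(q,0).round(4))
q=P[100:260,200:345].reshape(-1,3)
r=q[(q[:,2]>.205)&(q[:,2]<.235)]
r=r[abs(np.hypot(r[:,0]-.552,r[:,1]+.0045)-.056)<.012];A=np.c_[2*r[:,:2],np.ones(len(r))];c=np.linalg.lstsq(A,(r[:,:2]**2).sum(1),rcond=None)[0];print('rim c',c[:2],np.sqrt(c[2]+c[0]**2+c[1]**2),np.percentile(r[:,2],[5,50,95,99]))
g=q[q[:,2]>.25];print('grip pts',len(g),np.percentile(g,[2,50,98],axis=0).round(4))
t=g[g[:,2]>np.percentile(g[:,2],98)-.006];print('top',t.mean(0).round(4),t.min(0).round(4),t.max(0).round(4))
E
```

```text
grip [[ 0.5104 -0.0221  0.275 ]] [ 0.5102 -0.0222  0.2748]
hub [[ 0.5548 -0.0034  0.24  ]] [ 0.5547 -0.0034  0.2391]
handle [[ 0.4717 -0.0355  0.242 ]] [ 0.4687 -0.0364  0.2347]
post [[0.6612 0.0367 0.216 ]] [0.6617 0.037  0.2149]
rim c [ 0.55339619 -0.00418546] 0.05361270998738228 [0.22173943 0.22571658 0.22760228 0.22972591]
grip pts 727 [[ 0.4962 -0.035   0.252 ]
 [ 0.5073 -0.0244  0.2738]
 [ 0.5146 -0.015   0.2772]]
top [ 0.5046 -0.0253  0.2751] [ 0.4948 -0.0348  0.2712] [ 0.5135 -0.016   0.2779]
```

Request:
{"api": "drive_tool", "payload": {
  "rows": [
    {"tx": 0.2,"ty": -0.15,"tz": 1.5,"ax": 0,"ay": 0,"az": 0,"claw": 5},
    {"tx": 0,"ty": 0,"tz": 2.2,"ax": 0,"ay": 0,"az": 0,"claw": 5},
    {"tx": 0,"ty": 0,"tz": 2.2,"ax": 0,"ay": 0,"az": 0,"claw": 5},
    {"tx": 0,"ty": 0,"tz": 2.0,"ax": 0,"ay": 0,"az": 0,"claw": 5},
    {"tx": 0,"ty": 0,"tz": 1.2,"ax": 0,"ay": 0,"az": 0,"claw": 4},
    {"tx": 0,"ty": 0,"tz": 0.6,"ax": 0,"ay": 0,"az": 0,"claw": 3},
    {"tx": 0,"ty": 0,"tz": 0,"ax": 0,"ay": 0,"az": 0,"claw": 2.6},
    {"tx": 0,"ty": 0,"tz": 0,"ax": 0,"ay": 0,"az": 0,"claw": 1.5},
    {"tx": 0,"ty": 0,"tz": 0,"ax": 0,"ay": 0,"az": 0,"claw": 1.5},
    {"tx": 0,"ty": 0,"tz": 0,"ax": 0,"ay": 0,"az": 0,"claw": 1.5}
  ]
}}

```text
time_s: 3.15
tcp_pos: [0.5027, -0.023, 0.2467]
ee_rot: [[0.915, 0.404, 0.002], [0.404, -0.915, 0.0], [0.002, 0.0, -1.0]]
wrist_force: [-0.3, -0.7, -0.4]
gripper_width: 0.324
gripper_force: 0.0
```

Request:
{"api": "drive_tool", "payload": {
  "rows": [
    {"tx": 0,"ty": 0.2,"tz": 0,"ax": 0,"ay": 0,"az": 0,"claw": 1.5},
    {"tx": 0,"ty": 0,"tz": 0,"ax": 0,"ay": 0,"az": 0,"claw": 1.5},
    {"tx": 0,"ty": 0,"tz": 0,"ax": 0,"ay": 0,"az": 0,"claw": 1.5},
    {"tx": 0,"ty": 0,"tz": 0,"ax": 0,"ay": 0,"az": 0,"claw": 1.5}
  ]
}}

```text
time_s: 3.48
tcp_pos: [0.5036, -0.0252, 0.2466]
ee_rot: [[0.915, 0.403, 0.002], [0.403, -0.915, 0.0], [0.002, 0.001, -1.0]]
wrist_force: [0.9, -0.8, 5.1]
gripper_width: 0.251
gripper_force: 30.0
```

Request:
{"api": "drive_tool", "payload": {
  "rows": [
    {"tx": 0.12,"ty": 1.14,"tz": -0.03,"ax": 0,"ay": 0,"az": 0,"claw": 1.5},
    {"tx": 0.36,"ty": 1.09,"tz": -0.03,"ax": 0,"ay": 0,"az": 0,"claw": 1.5},
    {"tx": 0.57,"ty": 1.0,"tz": -0.04,"ax": 0,"ay": 0,"az": 0,"claw": 1.5},
    {"tx": 0,"ty": 0,"tz": 0,"ax": 0,"ay": 0,"az": 0,"claw": 1.5}
  ]
}}

```text
time_s: 3.82
tcp_pos: [0.5265, -0.0512, 0.2476]
ee_rot: [[0.915, 0.403, 0.001], [0.403, -0.915, -0.0], [0.0, 0.001, -1.0]]
wrist_force: [-0.2, -0.1, 5.6]
gripper_width: 0.251
gripper_force: 30.0
```

Request:
{"api": "drive_tool", "payload": {
  "rows": [
    {"tx": 0.77,"ty": 0.85,"tz": -0.05,"ax": 0,"ay": 0,"az": 0,"claw": 1.5},
    {"tx": 0.93,"ty": 0.68,"tz": -0.05,"ax": 0,"ay": 0,"az": 0,"claw": 1.5},
    {"tx": 1.05,"ty": 0.47,"tz": -0.04,"ax": 0,"ay": 0,"az": 0,"claw": 1.5},
    {"tx": 1.12,"ty": 0.24,"tz": -0.03,"ax": 0,"ay": 0,"az": 0,"claw": 1.5},
    {"tx": 1.15,"ty": 0,"tz": -0.03,"ax": 0,"ay": 0,"az": 0,"claw": 1.5}
  ]
}}

```text
time_s: 4.23
tcp_pos: [0.5791, -0.0528, 0.2492]
ee_rot: [[0.915, 0.402, -0.005], [0.402, -0.915, -0.003], [-0.006, 0.001, -1.0]]
wrist_force: [-3.8, -4.5, 6.1]
gripper_width: 0.248
gripper_force: 30.0
```

```bash
python3 - <<'E'
from m import *
s=sense();print(s['tcp_pos'],s['wrist_force'],s['moment'],s['effort'])
E
```

```text
[ 0.57908408 -0.05276021  0.24922651] [-3.79908471 -4.51046165  6.13075451] [-1.04472147  1.43136958 -0.01058207] [  2.55318694 -31.85341001  18.51260126   2.60743842   1.69049799
   0.05557886]
```

Request:
{"api": "drive_tool", "payload": {
  "rows": [
    {"tx": 1.12,"ty": -0.24,"tz": -0.05,"ax": 0,"ay": 0,"az": 0,"claw": 1.5},
    {"tx": 1.05,"ty": -0.47,"tz": -0.05,"ax": 0,"ay": 0,"az": 0,"claw": 1.5},
    {"tx": 0.93,"ty": -0.68,"tz": -0.05,"ax": 0,"ay": 0,"az": 0,"claw": 1.5},
    {"tx": 0.77,"ty": -0.85,"tz": -0.03,"ax": 0,"ay": 0,"az": 0,"claw": 1.5},
    {"tx": 0.57,"ty": -1.0,"tz": -0.03,"ax": 0,"ay": 0,"az": 0,"claw": 1.5},
    {"tx": 0.36,"ty": -1.09,"tz": -0.03,"ax": 0,"ay": 0,"az": 0,"claw": 1.5},
    {"tx": 0.12,"ty": -1.14,"tz": -0.03,"ax": 0,"ay": 0,"az": 0,"claw": 1.5},
    {"tx": -0.12,"ty": -1.14,"tz": -0.03,"ax": 0,"ay": 0,"az": 0,"claw": 1.5}
  ]
}}

```text
time_s: 4.9
tcp_pos: [0.5993, 0.028, 0.2521]
ee_rot: [[0.915, 0.403, 0.003], [0.403, -0.915, -0.003], [0.002, 0.003, -1.0]]
wrist_force: [1.7, -5.8, 2.2]
gripper_width: 0.25
gripper_force: 30.0
```

Request:
{"api": "drive_tool", "payload": {
  "rows": [
    {"tx": -0.36,"ty": -1.09,"tz": -0.03,"ax": 0,"ay": 0,"az": 0,"claw": 1.5},
    {"tx": -0.57,"ty": -1.0,"tz": -0.03,"ax": 0,"ay": 0,"az": 0,"claw": 1.5},
    {"tx": -0.77,"ty": -0.85,"tz": -0.03,"ax": 0,"ay": 0,"az": 0,"claw": 1.5},
    {"tx": -0.93,"ty": -0.68,"tz": -0.03,"ax": 0,"ay": 0,"az": 0,"claw": 1.5},
    {"tx": -1.05,"ty": -0.47,"tz": -0.03,"ax": 0,"ay": 0,"az": 0,"claw": 1.5},
    {"tx": -1.12,"ty": -0.24,"tz": -0.03,"ax": 0,"ay": 0,"az": 0,"claw": 1.5},
    {"tx": -1.15,"ty": 0,"tz": -0.03,"ax": 0,"ay": 0,"az": 0,"claw": 1.5},
    {"tx": -1.12,"ty": 0.24,"tz": -0.03,"ax": 0,"ay": 0,"az": 0,"claw": 1.5},
    {"tx": -1.05,"ty": 0.47,"tz": -0.03,"ax": 0,"ay": 0,"az": 0,"claw": 1.5},
    {"tx": -0.93,"ty": 0.68,"tz": -0.03,"ax": 0,"ay": 0,"az": 0,"claw": 1.5}
  ]
}}

```text
time_s: 5.73
tcp_pos: [0.505, 0.021, 0.2553]
ee_rot: [[0.915, 0.404, 0.007], [0.404, -0.915, 0.004], [0.007, -0.001, -1.0]]
wrist_force: [4.8, 3.4, 1.7]
gripper_width: 0.255
gripper_force: 30.0
```

```bash
python3 - <<'E'
from m import *
im,d,s=save('side','side1');print(s['tcp_pos'],s['wrist_force'])
z=np.load('pics/side0.npz')
f=lambda a:cv2.resize(a[175:265,230:290,::-1],(390,585),interpolation=cv2.INTER_CUBIC)
cv2.imwrite('pics/cmp1.png',np.hstack([f(z['im']),f(im)]))
E
```

```text
[0.5050429  0.02095454 0.25534933] [4.7937388  3.36511966 1.72554215]
```

View pics/cmp1.png

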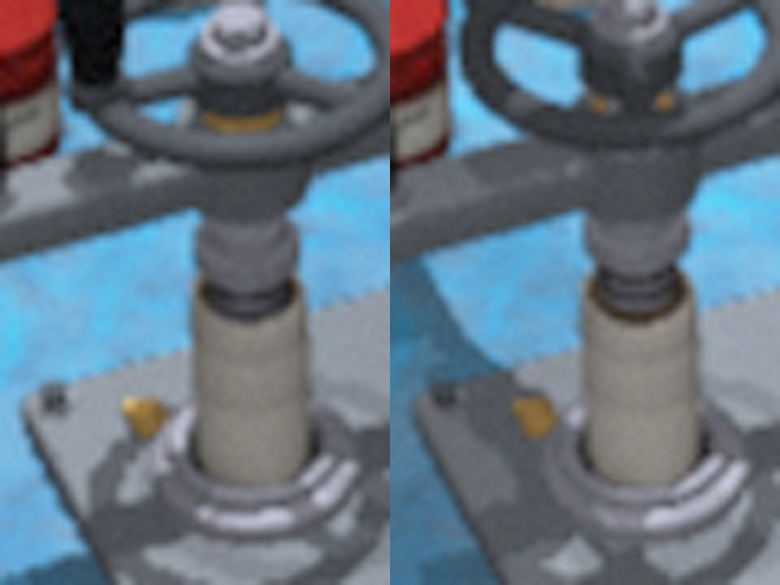

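The comparison shows the shoulder raised by about 18 display pixels (about 9 mm), as expected. A brown band now shows at the sleeve's mouth, right half (638,310), so the plug is nearly out. I check with a column profile and the projected heights.

```bash
python3 - <<'E'
from m import *
S=cam('side');Mi=np.linalg.inv(S[2])
def proj(X):
    c=Mi[:3]@np.r_[X,1];x,y=c[:2]/c[2];r2=x*x+y*y;f=1+S[1]*r2;return S[0][0,0]*x*f+S[0][0,2],S[0][1,1]*y*f+S[0][1,2]
cx,cy=.5525,-.0045
o=S[2][:3,3];f=np.array([o[0]-cx,o[1]-cy]);f/=np.hypot(*f)
P=lambda r,z:tuple(np.round(proj([cx+f[0]*r,cy+f[1]*r,z]),1))
for n,r,z in(('sleeve near outer',.0235,.115),('near inner',.0185,.115),('far inner',-.0185,.115),('sleeve bottom',.0235,.036),('plug 105',.015,.105),('plug 110',.015,.11),('plug 115',.015,.115),('plug 120',.015,.12),('boss bottom',.023,.164),('shoulder 135',.02,.135)):print(n,P(r,z))
for n in('side0','side1'):
    im=np.load(f'pics/{n}.npz')['im'].astype(int)
    print(n);print([(v,*im[v,266:270].mean(0).round().astype(int)) for v in range(205,230)])
E
```

```text
sleeve near outer (np.float64(267.9), np.float64(225.3))
near inner (np.float64(267.8), np.float64(223.9))
far inner (np.float64(267.5), np.float64(214.4))
sleeve bottom (np.float64(268.8), np.float64(248.7))
plug 105 (np.float64(267.9), np.float64(226.1))
plug 110 (np.float64(267.9), np.float64(224.6))
plug 115 (np.float64(267.8), np.float64(223.0))
plug 120 (np.float64(267.7), np.float64(221.5))
boss bottom (np.float64(267.3), np.float64(209.4))
shoulder 135 (np.float64(267.6), np.float64(218.0))
side0
[(205, np.int64(71), np.int64(75), np.int64(79)), (206, np.int64(68), np.int64(71), np.int64(77)), (207, np.int64(68), np.int64(72), np.int64(76)), (208, np.int64(70), np.int64(72), np.int64(78)), (209, np.int64(85), np.int64(86), np.int64(94)), (210, np.int64(103), np.int64(104), np.int64(113)), (211, np.int64(104), np.int64(106), np.int64(116)), (212, np.int64(99), np.int64(100), np.int64(110)), (213, np.int64(95), np.int64(95), np.int64(104)), (214, np.int64(96), np.int64(95), np.int64(104)), (215, np.int64(96), np.int64(96), np.int64(104)), (216, np.int64(97), np.int64(97), np.in
[... 1230 characters left out ...]
6, np.int64(100), np.int64(100), np.int64(110)), (217, np.int64(77), np.int64(77), np.int64(83)), (218, np.int64(64), np.int64(65), np.int64(70)), (219, np.int64(80), np.int64(80), np.int64(88)), (220, np.int64(63), np.int64(63), np.int64(69)), (221, np.int64(77), np.int64(78), np.int64(85)), (222, np.int64(82), np.int64(79), np.int64(83)), (223, np.int64(61), np.int64(49), np.int64(40)), (224, np.int64(78), np.int64(68), np.int64(61)), (225, np.int64(124), np.int64(120), np.int64(113)), (226, np.int64(145), np.int64(142), np.int64(135)), (227, np.int64(141), np.int64(136), np.int64(130)), (228, np.int64(140), np.int64(136), np.int64(129)), (229, np.int64(134), np.int64(130), np.int64(124))]
```

Request:
{"api": "drive_tool", "payload": {
  "rows": [
    {"tx": -0.76,"ty": 0.87,"tz": -0.03,"ax": 0,"ay": 0,"az": 0,"claw": 1.5},
    {"tx": -0.56,"ty": 1.02,"tz": -0.03,"ax": 0,"ay": 0,"az": 0,"claw": 1.5},
    {"tx": -0.35,"ty": 1.11,"tz": -0.03,"ax": 0,"ay": 0,"az": 0,"claw": 1.5},
    {"tx": -0.11,"ty": 1.15,"tz": -0.03,"ax": 0,"ay": 0,"az": 0,"claw": 1.5},
    {"tx": 0.12,"ty": 1.14,"tz": -0.03,"ax": 0,"ay": 0,"az": 0,"claw": 1.5},
    {"tx": 0.36,"ty": 1.09,"tz": -0.03,"ax": 0,"ay": 0,"az": 0,"claw": 1.5},
    {"tx": 0.57,"ty": 1.0,"tz": -0.03,"ax": 0,"ay": 0,"az": 0,"claw": 1.5},
    {"tx": 0,"ty": 0,"tz": 0,"ax": 0,"ay": 0,"az": 0,"claw": 1.5}
  ]
}}

```text
time_s: 6.45
tcp_pos: [0.5272, -0.0516, 0.2577]
ee_rot: [[0.915, 0.403, 0.0], [0.403, -0.915, -0.001], [-0.0, 0.001, -1.0]]
wrist_force: [-0.3, 0.2, 6.0]
gripper_width: 0.253
gripper_force: 30.0
```

```bash
python3 - <<'E'
from m import *
im,d,s=save('side','side2');print(s['tcp_pos'],s['wrist_force'])
for n in('side0','side1','side2'):
    i=np.load(f'pics/{n}.npz')['im'].astype(int);print(n)
    for u in(264,267,270):print(u,[(v,*i[v,u-1:u+2].mean(0).round().astype(int).tolist()) for v in range(215,227)])
E
```

```text
[ 0.52721268 -0.05163929  0.25767895] [-0.31940623  0.2396304   6.02516902]
side0
264 [(215, 100, 100, 108), (216, 96, 96, 105), (217, 89, 89, 97), (218, 86, 87, 95), (219, 64, 64, 69), (220, 46, 47, 51), (221, 58, 59, 64), (222, 60, 60, 65), (223, 73, 72, 75), (224, 111, 108, 107), (225, 126, 123, 117), (226, 127, 123, 119)]
267 [(215, 96, 97, 105), (216, 98, 98, 106), (217, 94, 95, 102), (218, 95, 96, 103), (219, 90, 91, 99), (220, 66, 66, 73), (221, 71, 72, 78), (222, 78, 79, 85), (223, 56, 56, 61), (224, 84, 83, 85), (225, 125, 121, 117), (226, 138, 135, 129)]
270 [(215, 97, 97, 106), (216, 96, 96, 104), (217, 91, 92, 100), (218, 89, 89, 97), (219, 77, 77, 83), (220, 49, 50, 53), (221, 67, 67, 74), (222, 67, 67, 74), (223, 64, 63, 68), (224, 104, 102, 102), (225, 134, 131, 126), (226, 136, 133, 127)]
side1
264 [(215, 94, 95, 103), (216, 80, 80, 87), (217, 56, 57, 61), (218, 65, 65, 71), (219, 63, 63, 69), (220, 62, 60, 65), (221, 75, 71, 73), (222, 69, 63, 59), (223, 71, 61, 53), (224, 110, 105, 97), (225, 132, 128, 123), (226, 136, 133, 127)]
267 [(215, 99, 100, 107), (216, 100,
[... 479 characters left out ...]
(216, 65, 64, 70), (217, 64, 64, 70), (218, 66, 66, 71), (219, 55, 56, 58), (220, 70, 66, 70), (221, 72, 64, 61), (222, 61, 49, 41), (223, 71, 62, 54), (224, 112, 107, 100), (225, 135, 131, 125), (226, 139, 135, 128)]
267 [(215, 103, 104, 111), (216, 86, 86, 93), (217, 64, 63, 69), (218, 85, 85, 93), (219, 73, 72, 80), (220, 73, 74, 81), (221, 87, 85, 90), (222, 69, 59, 53), (223, 66, 54, 42), (224, 82, 73, 65), (225, 126, 121, 114), (226, 146, 142, 135)]
270 [(215, 94, 94, 104), (216, 75, 74, 80), (217, 65, 64, 70), (218, 76, 77, 83), (219, 59, 60, 65), (220, 75, 75, 82), (221, 83, 79, 81), (222, 67, 57, 47), (223, 71, 56, 46), (224, 105, 98, 89), (225, 140, 135, 129), (226, 148, 144, 137)]
```

Request:
{"api": "drive_tool", "payload": {
  "rows": [
    {"tx": 0.77,"ty": 0.85,"tz": -0.03,"ax": 0,"ay": 0,"az": 0,"claw": 1.5},
    {"tx": 0.93,"ty": 0.68,"tz": -0.03,"ax": 0,"ay": 0,"az": 0,"claw": 1.5}
  ]
}}

```text
time_s: 6.67
tcp_pos: [0.5462, -0.0583, 0.2582]
ee_rot: [[0.915, 0.403, -0.004], [0.403, -0.915, -0.0], [-0.004, -0.002, -1.0]]
wrist_force: [-5.2, 2.9, 8.7]
gripper_width: 0.253
gripper_force: 30.0
```

```bash
python3 - <<'E'
from m import *
for a in range(60,240,10):
    p=[(round(5.5*(np.cos(np.radians(b))-np.cos(np.radians(b+5))),2),round(5.5*(np.sin(np.radians(b+5))-np.sin(np.radians(b))),2)) for b in(a,a+5)];t=np.radians(a+10)
    print(a+360,*p,'tang',(np.array([.915,.403])*np.sin(t)+np.array([.403,-.915])*np.cos(t)).round(2))
E
```

```text
420 (np.float64(0.43), np.float64(0.22)) (np.float64(0.44), np.float64(0.18)) tang [1.   0.07]
430 (np.float64(0.46), np.float64(0.14)) (np.float64(0.47), np.float64(0.1)) tang [0.97 0.24]
440 (np.float64(0.48), np.float64(0.06)) (np.float64(0.48), np.float64(0.02)) tang [0.92 0.4 ]
450 (np.float64(0.48), np.float64(-0.02)) (np.float64(0.48), np.float64(-0.06)) tang [0.83 0.56]
460 (np.float64(0.47), np.float64(-0.1)) (np.float64(0.46), np.float64(-0.14)) tang [0.72 0.69]
470 (np.float64(0.44), np.float64(-0.18)) (np.float64(0.43), np.float64(-0.22)) tang [0.59 0.81]
480 (np.float64(0.4), np.float64(-0.26)) (np.float64(0.38), np.float64(-0.29)) tang [0.44 0.9 ]
490 (np.float64(0.35), np.float64(-0.32)) (np.float64(0.32), np.float64(-0.35)) tang [0.28 0.96]
500 (np.float64(0.29), np.float64(-0.38)) (np.float64(0.26), np.float64(-0.4)) tang [0.11 0.99]
510 (np.float64(0.22), np.float64(-0.43)) (np.float64(0.18), np.float64(-0.44)) tang [-0.07  1.  ]
520 (np.float64(0.14), np.float64(-0.46)) (np.float64(0.1), np.float64(-0.47)) tang [-0.24  0.97]
530 (np.float64(0.06), np.float64(-0.48)) (np.float64(0.02), np.float64(-0.48)) tang [-0.4   0.92]
540 (np.float64(-0.02), np.float64(-0.48)) (np.float64(-0.06), np.float64(-0.48)) tang [-0.56  0.83]
550 (np.float64(-0.1), np.float64(-0.47)) (np.float64(-0.14), np.float64(-0.46)) tang [-0.69  0.72]
560 (np.float64(-0.18), np.float64(-0.44)) (np.float64(-0.22), np.float64(-0.43)) tang [-0.81  0.59]
570 (np.float64(-0.26), np.float64(-0.4)) (np.float64(-0.29), np.float64(-0.38)) tang [-0.9   0.44]
580 (np.float64(-0.32), np.float64(-0.35)) (np.float64(-0.35), np.float64(-0.32)) tang [-0.96  0.28]
590 (np.float64(-0.38), np.float64(-0.29)) (np.float64(-0.4), np.float64(-0.26)) tang [-0.99  0.11]
```

Request:
{"api": "drive_tool", "payload": {
  "rows": [
    {"tx": 0.43,"ty": 0.22,"tz": -0.02,"ax": 0,"ay": 0,"az": 0,"claw": 1.5},
    {"tx": 0.44,"ty": 0.18,"tz": -0.02,"ax": 0,"ay": 0,"az": 0,"claw": 1.5}
  ]
}}

```text
time_s: 6.83
tcp_pos: [0.5561, -0.0587, 0.2585]
ee_rot: [[0.915, 0.403, -0.005], [0.403, -0.915, -0.001], [-0.005, -0.001, -1.0]]
wrist_force: [-5.3, 1.7, 8.5]
gripper_width: 0.253
gripper_force: 30.0
```

Request:
{"api": "drive_tool", "payload": {
  "rows": [
    {"tx": 0.46,"ty": 0.14,"tz": -0.04,"ax": 0,"ay": 0,"az": 0,"claw": 1.5},
    {"tx": 0.47,"ty": 0.1,"tz": -0.04,"ax": 0,"ay": 0,"az": 0,"claw": 1.5}
  ]
}}

```text
time_s: 7.0
tcp_pos: [0.5648, -0.0577, 0.2588]
ee_rot: [[0.915, 0.403, -0.006], [0.403, -0.915, -0.002], [-0.007, -0.001, -1.0]]
wrist_force: [-4.6, -1.1, 5.7]
gripper_width: 0.254
gripper_force: 30.0
```

Request:
{"api": "drive_tool", "payload": {
  "rows": [
    {"tx": 0.48,"ty": 0.06,"tz": -0.02,"ax": 0,"ay": 0,"az": 0,"claw": 1.5},
    {"tx": 0.48,"ty": 0.02,"tz": -0.02,"ax": 0,"ay": 0,"az": 0,"claw": 1.5}
  ]
}}

```text
time_s: 7.17
tcp_pos: [0.5739, -0.055, 0.2591]
ee_rot: [[0.915, 0.403, -0.006], [0.403, -0.915, -0.003], [-0.007, 0.0, -1.0]]
wrist_force: [-5.0, -3.6, 5.8]
gripper_width: 0.253
gripper_force: 30.0
```

Request:
{"api": "drive_tool", "payload": {
  "rows": [
    {"tx": 0.48,"ty": -0.02,"tz": -0.02,"ax": 0,"ay": 0,"az": 0,"claw": 1.5},
    {"tx": 0.48,"ty": -0.06,"tz": -0.02,"ax": 0,"ay": 0,"az": 0,"claw": 1.5}
  ]
}}

```text
time_s: 7.33
tcp_pos: [0.5826, -0.0508, 0.2594]
ee_rot: [[0.915, 0.403, -0.006], [0.403, -0.915, -0.003], [-0.007, 0.001, -1.0]]
wrist_force: [-3.6, -4.5, 5.2]
gripper_width: 0.252
gripper_force: 30.0
```

Request:
{"api": "drive_tool", "payload": {
  "rows": [
    {"tx": 0.47,"ty": -0.1,"tz": -0.02,"ax": 0,"ay": 0,"az": 0,"claw": 1.5},
    {"tx": 0.46,"ty": -0.14,"tz": -0.02,"ax": 0,"ay": 0,"az": 0,"claw": 1.5}
  ]
}}

```text
time_s: 7.5
tcp_pos: [0.5904, -0.0451, 0.2597]
ee_rot: [[0.915, 0.403, -0.006], [0.402, -0.915, -0.004], [-0.007, 0.001, -1.0]]
wrist_force: [-2.4, -5.0, 4.6]
gripper_width: 0.255
gripper_force: 30.0
```

Request:
{"api": "drive_tool", "payload": {
  "rows": [
    {"tx": 0.44,"ty": -0.18,"tz": -0.02,"ax": 0,"ay": 0,"az": 0,"claw": 1.5},
    {"tx": 0.43,"ty": -0.22,"tz": -0.02,"ax": 0,"ay": 0,"az": 0,"claw": 1.5}
  ]
}}

```text
time_s: 7.67
tcp_pos: [0.5971, -0.038, 0.26]
ee_rot: [[0.915, 0.402, -0.005], [0.402, -0.915, -0.004], [-0.006, 0.002, -1.0]]
wrist_force: [-1.6, -6.0, 2.5]
gripper_width: 0.253
gripper_force: 30.0
```

Request:
{"api": "drive_tool", "payload": {
  "rows": [
    {"tx": 0.4,"ty": -0.26,"tz": -0.02,"ax": 0,"ay": 0,"az": 0,"claw": 1.5},
    {"tx": 0.38,"ty": -0.29,"tz": -0.02,"ax": 0,"ay": 0,"az": 0,"claw": 1.5}
  ]
}}

```text
time_s: 7.83
tcp_pos: [0.6025, -0.0299, 0.2603]
ee_rot: [[0.915, 0.402, -0.004], [0.402, -0.915, -0.004], [-0.005, 0.002, -1.0]]
wrist_force: [-0.1, -5.5, 1.9]
gripper_width: 0.254
gripper_force: 30.0
```

Request:
{"api": "drive_tool", "payload": {
  "rows": [
    {"tx": 0.35,"ty": -0.32,"tz": -0.02,"ax": 0,"ay": 0,"az": 0,"claw": 1.5},
    {"tx": 0.32,"ty": -0.35,"tz": -0.02,"ax": 0,"ay": 0,"az": 0,"claw": 1.5}
  ]
}}

```text
time_s: 8.0
tcp_pos: [0.6064, -0.021, 0.2606]
ee_rot: [[0.915, 0.402, -0.003], [0.402, -0.915, -0.004], [-0.004, 0.003, -1.0]]
wrist_force: [0.2, -5.5, 1.6]
gripper_width: 0.251
gripper_force: 30.0
```

```bash
python3 - <<'E'
from m import *
im,d,s=save('side','side3');print(s['tcp_pos'],s['wrist_force'])
i=im.astype(int)
for u in(264,267,270):print(u,[(v,*i[v,u-1:u+2].mean(0).round().astype(int).tolist()) for v in range(213,227)])
E
```

```text
[ 0.60637782 -0.0209864   0.26059655] [ 0.17065985 -5.4993109   1.59305951]
264 [(213, 98, 98, 108), (214, 90, 88, 98), (215, 66, 66, 71), (216, 59, 60, 65), (217, 70, 71, 76), (218, 59, 56, 63), (219, 76, 73, 78), (220, 79, 72, 72), (221, 65, 51, 42), (222, 61, 49, 41), (223, 73, 62, 54), (224, 111, 106, 99), (225, 134, 129, 123), (226, 136, 132, 126)]
267 [(213, 100, 101, 110), (214, 102, 101, 110), (215, 86, 85, 92), (216, 51, 52, 55), (217, 75, 74, 82), (218, 73, 74, 80), (219, 63, 62, 68), (220, 83, 81, 87), (221, 75, 68, 66), (222, 65, 53, 43), (223, 64, 51, 41), (224, 82, 73, 65), (225, 127, 122, 115), (226, 148, 143, 136)]
270 [(213, 98, 98, 106), (214, 95, 96, 105), (215, 74, 75, 80), (216, 61, 60, 67), (217, 75, 76, 81), (218, 67, 66, 72), (219, 73, 73, 78), (220, 82, 77, 80), (221, 69, 59, 52), (222, 67, 53, 43), (223, 71, 57, 48), (224, 105, 97, 90), (225, 140, 134, 129), (226, 146, 141, 135)]
```

Request:
{"api": "drive_tool", "payload": {
  "rows": [
    {"tx": 0.29,"ty": -0.38,"tz": -0.02,"ax": 0,"ay": 0,"az": 0,"claw": 1.5},
    {"tx": 0.26,"ty": -0.4,"tz": -0.02,"ax": 0,"ay": 0,"az": 0,"claw": 1.5}
  ]
}}

```text
time_s: 8.22
tcp_pos: [0.6086, -0.0114, 0.2609]
ee_rot: [[0.916, 0.402, -0.002], [0.402, -0.916, -0.003], [-0.003, 0.002, -1.0]]
wrist_force: [1.9, -5.8, -0.1]
gripper_width: 0.248
gripper_force: 30.0
```

Request:
{"api": "drive_tool", "payload": {
  "rows": [
    {"tx": 0.22,"ty": -0.43,"tz": -0.01,"ax": 0,"ay": 0,"az": 0,"claw": 1.5},
    {"tx": 0.18,"ty": -0.44,"tz": -0.01,"ax": 0,"ay": 0,"az": 0,"claw": 1.5}
  ]
}}

```text
time_s: 8.38
tcp_pos: [0.6091, -0.0015, 0.2612]
ee_rot: [[0.915, 0.402, -0.001], [0.402, -0.915, -0.003], [-0.002, 0.002, -1.0]]
wrist_force: [2.1, -5.9, 1.0]
gripper_width: 0.253
gripper_force: 30.0
```

Request:
{"api": "drive_tool", "payload": {
  "rows": [
    {"tx": 0.14,"ty": -0.46,"tz": -0.02,"ax": 0,"ay": 0,"az": 0,"claw": 1.5},
    {"tx": 0.1,"ty": -0.47,"tz": -0.02,"ax": 0,"ay": 0,"az": 0,"claw": 1.5}
  ]
}}

```text
time_s: 8.55
tcp_pos: [0.6079, 0.0082, 0.2615]
ee_rot: [[0.915, 0.403, 0.0], [0.403, -0.915, -0.002], [-0.001, 0.002, -1.0]]
wrist_force: [3.6, -5.7, 0.2]
gripper_width: 0.252
gripper_force: 30.0
```

Request:
{"api": "drive_tool", "payload": {
  "rows": [
    {"tx": 0.06,"ty": -0.48,"tz": -0.02,"ax": 0,"ay": 0,"az": 0,"claw": 1.5},
    {"tx": 0.02,"ty": -0.48,"tz": -0.02,"ax": 0,"ay": 0,"az": 0,"claw": 1.5}
  ]
}}

```text
time_s: 8.72
tcp_pos: [0.6052, 0.0168, 0.2618]
ee_rot: [[0.915, 0.403, 0.001], [0.403, -0.915, -0.004], [-0.001, 0.004, -1.0]]
wrist_force: [9.9, -20.0, -8.1]
gripper_width: 0.249
gripper_force: 30.0
```

Force jumped to about 22 N, so this is the stop, at about 1.5 turns. I ease off without turning the wheel back.

Request:
{"api": "drive_tool", "payload": {
  "rows": [
    {"tx": -0.01,"ty": 0.25,"tz": 0,"ax": 0,"ay": 0,"az": 0,"claw": 1.5},
    {"tx": 0,"ty": 0,"tz": 0,"ax": 0,"ay": 0,"az": 0,"claw": 1.5}
  ]
}}

```text
time_s: 8.88
tcp_pos: [0.6055, 0.016, 0.2617]
ee_rot: [[0.915, 0.403, -0.0], [0.403, -0.915, -0.0], [-0.0, 0.0, -1.0]]
wrist_force: [2.9, -1.8, -0.1]
gripper_width: 0.25
gripper_force: 30.0
```

Request:
{"api": "drive_tool", "payload": {
  "rows": [
    {"tx": 0,"ty": -0.15,"tz": 0,"ax": 0,"ay": 0,"az": 0,"claw": 1.5},
    {"tx": 0,"ty": -0.15,"tz": 0,"ax": 0,"ay": 0,"az": 0,"claw": 1.5},
    {"tx": 0,"ty": 0,"tz": 0,"ax": 0,"ay": 0,"az": 0,"claw": 1.5}
  ]
}}

```text
time_s: 9.13
tcp_pos: [0.6054, 0.0163, 0.2618]
ee_rot: [[0.915, 0.402, 0.002], [0.402, -0.915, -0.005], [-0.0, 0.005, -1.0]]
wrist_force: [8.3, -10.0, -3.7]
gripper_width: 0.25
gripper_force: 30.0
```

Stop confirmed: 13 N with no motion. I ease off, release, and go over to the swing handle.

Request:
{"api": "drive_tool", "payload": {
  "rows": [
    {"tx": 0,"ty": 0.3,"tz": 0,"ax": 0,"ay": 0,"az": 0,"claw": 1.5},
    {"tx": 0,"ty": 0,"tz": 0,"ax": 0,"ay": 0,"az": 0,"claw": 4.5},
    {"tx": 0,"ty": 0,"tz": 0,"ax": 0,"ay": 0,"az": 0,"claw": 4.5},
    {"tx": 0,"ty": 0,"tz": 0,"ax": 0,"ay": 0,"az": 0,"claw": 4.5},
    {"tx": 0,"ty": 0,"tz": -2.5,"ax": 0,"ay": 0,"az": 0,"claw": 4.5},
    {"tx": 0,"ty": 0,"tz": -3.0,"ax": 0,"ay": 0,"az": 0,"claw": 4.5},
    {"tx": -3.5,"ty": -0.2,"tz": -0.5,"ax": 0,"ay": 0,"az": 0,"claw": 4.5},
    {"tx": -3.9,"ty": -0.2,"tz": 0,"ax": 0,"ay": 0,"az": 0,"claw": 4.5},
    {"tx": -3.9,"ty": -0.2,"tz": 0,"ax": 0,"ay": 0,"az": 0,"claw": 4.5},
    {"tx": -3.5,"ty": -0.2,"tz": 0,"ax": 0,"ay": 0,"az": 0,"claw": 4.5}
  ]
}}

```text
time_s: 9.97
tcp_pos: [0.4639, -0.0361, 0.322]
ee_rot: [[0.915, 0.404, -0.001], [0.404, -0.915, 0.0], [-0.001, -0.001, -1.0]]
wrist_force: [1.2, 0.1, -0.4]
gripper_width: 0.517
gripper_force: 0.0
```

Request:
{"api": "drive_tool", "payload": {
  "rows": [
    {"tx": -1.0,"ty": 0,"tz": 0,"ax": 0,"ay": 0,"az": 0.05,"claw": 4.5},
    {"tx": 0,"ty": 0,"tz": 0,"ax": 0,"ay": 0,"az": 0,"claw": 4.5},
    {"tx": 0,"ty": 0,"tz": 0,"ax": 0,"ay": 0,"az": 0,"claw": 4.5}
  ]
}}

```text
time_s: 10.22
tcp_pos: [0.4568, -0.0398, 0.3228]
ee_rot: [[0.934, 0.358, 0.001], [0.358, -0.934, 0.001], [0.001, -0.0, -1.0]]
wrist_force: [0.4, -0.0, -0.0]
gripper_width: 0.522
gripper_force: 0.0
```

```bash
python3 - <<'E'
from m import *
s=sense();print(s['joints'].round(1),s['wrist_force'])
for n in('side','wrist'):
    im,d,s=save(n,n+'4');C=cam(n,s);P=pts(C,d)
    if n=='wrist':
        q=P.reshape(-1,3);g=q[(abs(q[:,2]-.238)<.006)&(np.hypot(q[:,0]-.458,q[:,1]+.04)<.025)];print('handle top',len(g),np.percentile(g,[2,50,98],axis=0).round(4) if len(g) else '')
        r=q[(q[:,2]>.228)&(q[:,2]<.25)];r=r[abs(np.hypot(r[:,0]-.553,r[:,1]+.0045)-.056)<.013];A=np.c_[2*r[:,:2],np.ones(len(r))];c=np.linalg.lstsq(A,(r[:,:2]**2).sum(1),rcond=None)[0];print('rim c',c[:2],np.sqrt(c[2]+c[0]**2+c[1]**2))
        g=q[(q[:,2]>.262)&(q[:,2]<.3)&(q[:,0]>.55)&(q[:,0]<.65)&(abs(q[:,1])<.1)];print('grip',len(g),np.percentile(g,[2,50,98],axis=0).round(4) if len(g) else '')
print(sense()['tcp_pos'])
E
```

```text
[ 15.4   1.9 -11.2  -0.  -76.8  95.6] [ 0.40704687 -0.01371417 -0.01038901]
handle top 414 [[ 0.4533 -0.0478  0.2326]
 [ 0.4625 -0.0393  0.2391]
 [ 0.4699 -0.0312  0.2413]]
rim c [ 0.55332201 -0.00428189] 0.05378244962652388
grip 248 [[0.5939 0.0051 0.2622]
 [0.5952 0.0116 0.2698]
 [0.6018 0.021  0.2801]]
[ 0.45780981 -0.03948092  0.32213833]
```

View pics/wrist4.png

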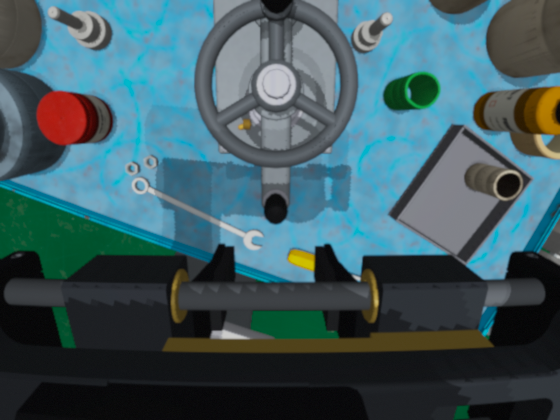

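The wrist view shows the handle top at (276,207), straight ahead of the fingers. The wheel's grip is now at the far side (275,5), the tin and gauges are undisturbed, and the way down is clear.

Request:
{"api": "drive_tool", "payload": {
  "rows": [
    {"tx": 0.15,"ty": 0,"tz": 2.0,"ax": 0,"ay": 0,"az": 0,"claw": 4.5},
    {"tx": 0,"ty": 0,"tz": 3.0,"ax": 0,"ay": 0,"az": 0,"claw": 4.5},
    {"tx": 0,"ty": 0,"tz": 3.0,"ax": 0,"ay": 0,"az": 0,"claw": 4.5},
    {"tx": 0,"ty": 0,"tz": 2.2,"ax": 0,"ay": 0,"az": 0,"claw": 4.5},
    {"tx": 0,"ty": 0,"tz": 1.0,"ax": 0,"ay": 0,"az": 0,"claw": 3},
    {"tx": 0,"ty": 0,"tz": 0.3,"ax": 0,"ay": 0,"az": 0,"claw": 2.5},
    {"tx": 0,"ty": 0,"tz": 0,"ax": 0,"ay": 0,"az": 0,"claw": 1.5},
    {"tx": 0,"ty": 0,"tz": 0,"ax": 0,"ay": 0,"az": 0,"claw": 1.5},
    {"tx": 0,"ty": 0,"tz": 0,"ax": 0,"ay": 0,"az": 0,"claw": 1.5},
    {"tx": 0,"ty": 0,"tz": 0,"ax": 0,"ay": 0,"az": 0,"claw": 1.5}
  ]
}}

```text
time_s: 11.15
tcp_pos: [0.4599, -0.0395, 0.2081]
ee_rot: [[0.934, 0.357, 0.003], [0.357, -0.934, -0.0], [0.003, 0.001, -1.0]]
wrist_force: [3.4, -1.4, -2.8]
gripper_width: 0.235
gripper_force: 30.0
```

Request:
{"api": "drive_tool", "payload": {
  "rows": [
    {"tx": 0.03,"ty": -0.98,"tz": 0,"ax": 0,"ay": 0,"az": 0.0436,"claw": 1.5},
    {"tx": 0.05,"ty": -1.37,"tz": 0,"ax": 0,"ay": 0,"az": 0.0611,"claw": 1.5},
    {"tx": 0.05,"ty": -1.37,"tz": 0,"ax": 0,"ay": 0,"az": 0.0611,"claw": 1.5}
  ]
}}

```text
time_s: 11.4
tcp_pos: [0.4498, -0.0045, 0.2081]
ee_rot: [[0.981, 0.195, 0.004], [0.195, -0.981, -0.002], [0.003, 0.002, -1.0]]
wrist_force: [5.9, -7.4, -4.1]
gripper_width: 0.234
gripper_force: 30.0
```

Request:
{"api": "drive_tool", "payload": {
  "rows": [
    {"tx": 0.07,"ty": -1.77,"tz": 0,"ax": 0,"ay": 0,"az": 0.0785,"claw": 1.5},
    {"tx": 0.07,"ty": -1.77,"tz": 0,"ax": 0,"ay": 0,"az": 0.0785,"claw": 1.5},
    {"tx": 0.07,"ty": -1.77,"tz": 0,"ax": 0,"ay": 0,"az": 0.0785,"claw": 1.5},
    {"tx": 0.07,"ty": -1.77,"tz": 0,"ax": 0,"ay": 0,"az": 0.0785,"claw": 1.5},
    {"tx": 0.07,"ty": -1.77,"tz": 0,"ax": 0,"ay": 0,"az": 0.0785,"claw": 1.5}
  ]
}}

```text
time_s: 11.82
tcp_pos: [0.4493, 0.0834, 0.2081]
ee_rot: [[0.981, -0.195, 0.003], [-0.195, -0.981, -0.003], [0.003, 0.002, -1.0]]
wrist_force: [8.7, -9.9, -4.8]
gripper_width: 0.231
gripper_force: 30.0
```

Request:
{"api": "drive_tool", "payload": {
  "rows": [
    {"tx": 0.15,"ty": -1.77,"tz": 0,"ax": 0,"ay": 0,"az": 0.0785,"claw": 1.5},
    {"tx": 0.15,"ty": -1.77,"tz": 0,"ax": 0,"ay": 0,"az": 0.0785,"claw": 1.5},
    {"tx": 0.15,"ty": -1.77,"tz": 0,"ax": 0,"ay": 0,"az": 0.0785,"claw": 1.5},
    {"tx": 0.1,"ty": -1.77,"tz": 0,"ax": 0,"ay": 0,"az": 0.0785,"claw": 1.5},
    {"tx": 0.07,"ty": -1.77,"tz": 0,"ax": 0,"ay": 0,"az": 0.0785,"claw": 1.5}
  ]
}}

```text
time_s: 12.23
tcp_pos: [0.4818, 0.1635, 0.2081]
ee_rot: [[0.831, -0.556, -0.006], [-0.556, -0.831, -0.004], [-0.002, 0.007, -1.0]]
wrist_force: [-5.5, -5.4, 4.4]
gripper_width: 0.232
gripper_force: 30.0
```

Request:
{"api": "drive_tool", "payload": {
  "rows": [
    {"tx": 0.03,"ty": -1.18,"tz": 0,"ax": 0,"ay": 0,"az": 0.0524,"claw": 1.5},
    {"tx": 0.03,"ty": -1.18,"tz": 0,"ax": 0,"ay": 0,"az": 0.0524,"claw": 1.5},
    {"tx": 0.03,"ty": -1.18,"tz": 0,"ax": 0,"ay": 0,"az": 0.0524,"claw": 1.5},
    {"tx": 0.03,"ty": -0.7,"tz": 0,"ax": 0,"ay": 0,"az": 0.031,"claw": 1.5}
  ]
}}

```text
time_s: 12.57
tcp_pos: [0.509, 0.1974, 0.2081]
ee_rot: [[0.714, -0.7, -0.005], [-0.7, -0.714, -0.002], [-0.002, 0.005, -1.0]]
wrist_force: [-8.5, -1.8, 6.7]
gripper_width: 0.23
gripper_force: 30.0
```

Request:
{"api": "drive_tool", "payload": {
  "rows": [
    {"tx": -0.05,"ty": -0.4,"tz": 0,"ax": 0,"ay": 0,"az": 0.018,"claw": 1.5},
    {"tx": -0.05,"ty": -0.4,"tz": 0,"ax": 0,"ay": 0,"az": 0.018,"claw": 1.5}
  ]
}}

```text
time_s: 12.73
tcp_pos: [0.5141, 0.2026, 0.2081]
ee_rot: [[0.689, -0.725, -0.004], [-0.725, -0.689, -0.004], [-0.0, 0.006, -1.0]]
wrist_force: [-4.9, -6.0, 4.0]
gripper_width: 0.231
gripper_force: 30.0
```

Request:
{"api": "drive_tool", "payload": {
  "rows": [
    {"tx": 0,"ty": -0.3,"tz": 0,"ax": 0,"ay": 0,"az": 0.013,"claw": 1.5},
    {"tx": 0,"ty": -0.3,"tz": 0,"ax": 0,"ay": 0,"az": 0.013,"claw": 1.5}
  ]
}}

```text
time_s: 12.9
tcp_pos: [0.5184, 0.2066, 0.2081]
ee_rot: [[0.67, -0.742, -0.004], [-0.742, -0.67, -0.003], [-0.0, 0.006, -1.0]]
wrist_force: [-4.6, -4.4, 3.1]
gripper_width: 0.23
gripper_force: 30.0
```

Request:
{"api": "drive_tool", "payload": {
  "rows": [
    {"tx": 0,"ty": -0.3,"tz": 0,"ax": 0,"ay": 0,"az": 0.013,"claw": 1.5},
    {"tx": 0,"ty": -0.2,"tz": 0,"ax": 0,"ay": 0,"az": 0.009,"claw": 1.5}
  ]
}}

```text
time_s: 13.07
tcp_pos: [0.5221, 0.2099, 0.2081]
ee_rot: [[0.654, -0.757, -0.004], [-0.757, -0.654, -0.003], [-0.0, 0.005, -1.0]]
wrist_force: [-5.6, -4.4, 3.9]
gripper_width: 0.232
gripper_force: 30.0
```

Request:
{"api": "drive_tool", "payload": {
  "rows": [
    {"tx": 0,"ty": -0.2,"tz": 0,"ax": 0,"ay": 0,"az": 0.009,"claw": 1.5},
    {"tx": 0,"ty": -0.2,"tz": 0,"ax": 0,"ay": 0,"az": 0.009,"claw": 1.5}
  ]
}}

```text
time_s: 13.23
tcp_pos: [0.5228, 0.2104, 0.208]
ee_rot: [[0.64, -0.768, -0.011], [-0.768, -0.64, -0.008], [-0.0, 0.013, -1.0]]
wrist_force: [-13.2, -10.3, 9.0]
gripper_width: 0.232
gripper_force: 30.0
```

Stop felt at 69.9–70°. I ease off, release, rise and turn the hand.

Request:
{"api": "drive_tool", "payload": {
  "rows": [
    {"tx": 0,"ty": 0.4,"tz": 0,"ax": 0,"ay": 0,"az": -0.01,"claw": 1.5},
    {"tx": 0,"ty": 0,"tz": 0,"ax": 0,"ay": 0,"az": 0,"claw": 4.5},
    {"tx": 0,"ty": 0,"tz": 0,"ax": 0,"ay": 0,"az": 0,"claw": 4.5},
    {"tx": 0,"ty": 0,"tz": 0,"ax": 0,"ay": 0,"az": 0,"claw": 4.5},
    {"tx": 0,"ty": 0,"tz": 0,"ax": 0,"ay": 0,"az": 0,"claw": 4.5},
    {"tx": 0,"ty": 0,"tz": -2.0,"ax": 0,"ay": 0,"az": 0,"claw": 4.5},
    {"tx": 0,"ty": 0,"tz": -3.5,"ax": 0,"ay": 0,"az": 0,"claw": 8.7},
    {"tx": 0,"ty": 0,"tz": -3.5,"ax": 0,"ay": 0,"az": 0.12,"claw": 8.7},
    {"tx": 0,"ty": 0,"tz": -3.0,"ax": 0,"ay": 0,"az": 0.12,"claw": 8.7},
    {"tx": 0,"ty": 0,"tz": 0,"ax": 0,"ay": 0,"az": 0.12,"claw": 8.7}
  ]
}}

```text
time_s: 14.07
tcp_pos: [0.5271, 0.2131, 0.3351]
ee_rot: [[0.333, -0.943, 0.013], [-0.943, -0.333, 0.006], [-0.002, -0.015, -1.0]]
wrist_force: [1.7, 0.2, 0.4]
gripper_width: 0.734
gripper_force: 0.0
```

Request:
{"api": "drive_tool", "payload": {
  "rows": [
    {"tx": 0,"ty": 0,"tz": 0,"ax": 0,"ay": 0,"az": 0.12,"claw": 8.7},
    {"tx": 0,"ty": 0,"tz": 0,"ax": 0,"ay": 0,"az": 0.12,"claw": 8.7},
    {"tx": 0,"ty": 0,"tz": 0,"ax": 0,"ay": 0,"az": 0.12,"claw": 8.7},
    {"tx": 0,"ty": 0,"tz": 0,"ax": 0,"ay": 0,"az": 0.12,"claw": 8.7},
    {"tx": 0,"ty": 0,"tz": 0,"ax": 0,"ay": 0,"az": 0.12,"claw": 8.7},
    {"tx": 0,"ty": 0,"tz": 0,"ax": 0,"ay": 0,"az": 0.12,"claw": 8.7},
    {"tx": 0,"ty": 0,"tz": 0,"ax": 0,"ay": 0,"az": 0.12,"claw": 8.7},
    {"tx": 0,"ty": 0,"tz": 0,"ax": 0,"ay": 0,"az": 0.12,"claw": 8.7},
    {"tx": 0,"ty": 0,"tz": 0,"ax": 0,"ay": 0,"az": 0.12,"claw": 8.7},
    {"tx": 0,"ty": 0,"tz": 0,"ax": 0,"ay": 0,"az": 0,"claw": 8.7}
  ]
}}

```text
time_s: 14.9
tcp_pos: [0.5243, 0.2121, 0.3272]
ee_rot: [[-0.672, -0.741, 0.0], [-0.741, 0.672, 0.0], [-0.0, 0.0, -1.0]]
wrist_force: [0.1, -0.5, -0.6]
gripper_width: 0.997
gripper_force: 0.0
```

Request:
{"api": "drive_tool", "payload": {
  "rows": [
    {"tx": 2.35,"ty": -2.78,"tz": 0,"ax": 0,"ay": 0,"az": 0,"claw": 8.7},
    {"tx": 2.35,"ty": -2.78,"tz": 0,"ax": 0,"ay": 0,"az": 0,"claw": 8.7},
    {"tx": 2.35,"ty": -2.78,"tz": 0,"ax": 0,"ay": 0,"az": 0,"claw": 8.7},
    {"tx": 2.35,"ty": -2.78,"tz": 0,"ax": 0,"ay": 0,"az": 0,"claw": 8.7},
    {"tx": 2.35,"ty": -2.78,"tz": 0,"ax": 0,"ay": 0,"az": 0,"claw": 8.7},
    {"tx": 2.35,"ty": -2.78,"tz": 0,"ax": 0,"ay": 0,"az": 0,"claw": 8.7},
    {"tx": 0,"ty": 0,"tz": 0,"ax": 0,"ay": 0,"az": 0,"claw": 8.7},
    {"tx": 0,"ty": 0,"tz": 0,"ax": 0,"ay": 0,"az": 0,"claw": 8.7}
  ]
}}

```text
time_s: 15.57
tcp_pos: [0.5535, -0.0063, 0.3272]
ee_rot: [[-0.671, -0.741, 0.0], [-0.741, 0.671, 0.0], [-0.0, 0.0, -1.0]]
wrist_force: [0.2, 0.9, -0.4]
gripper_width: 1.0
gripper_force: 0.0
```

```bash
python3 - <<'E'
from m import *
def circ(r):
    A=np.c_[2*r[:,:2],np.ones(len(r))];c=np.linalg.lstsq(A,(r[:,:2]**2).sum(1),rcond=None)[0];return c[:2].round(4),round(float(np.sqrt(c[2]+c[0]**2+c[1]**2)),4)
out=[]
for n in('wrist','side','top'):
    im,d,s=save(n,n+'5');out.append(im[:,:,::-1]);C=cam(n,s);q=pts(C,d).reshape(-1,3)
    near=np.hypot(q[:,0]-.553,q[:,1]+.004)<.032
    r=q[near&(q[:,2]>.105)&(q[:,2]<.125)]
    print(n,s['tcp_pos'].round(4),len(r),(r.mean(0).round(4),circ(r),np.percentile(r[:,2],[5,50,95]).round(4)) if len(r)>20 else '')
    p=q[near&(q[:,2]>.045)&(q[:,2]<.108)];print('wall',len(p),circ(p) if len(p)>50 else '')
cv2.imwrite('pics/v5.png',np.hstack([cv2.resize(out[0],(480,360)),cv2.resize(out[1][150:360,180:360],(309,360))]))
z=np.load('pics/top5.npz');P=pts(cam('top'),z['d']);q=P.reshape(-1,3);
# tray rim / floor
b=(q[:,0]>.40)&(q[:,0]<.68)&(q[:,1]<-.2)&(q[:,1]>-.45)
S=np.load('pics/side5.npz');Q=pts(cam('side'),S['d']).reshape(-1,3);Q=Q[(Q[:,0]>.38)&(Q[:,0]<.7)&(Q[:,1]<-.2)&(Q[:,1]>-.48)]
for nm,A in(('top',q[b]),('side',Q)):
    f=A[(A[:,2]>.028)&(A[:,2]<.040)].astype(np.float32);rc=cv2.minAreaRect(f[:,:2].copy());print(nm,'rim',len(f),rc)
E
```

```text
wrist [ 0.5535 -0.0063  0.3272] 402 (array([ 0.5529, -0.0046,  0.112 ]), (array([ 0.553 , -0.0047]), 0.0208), array([0.1069, 0.1126, 0.1142]))
wall 551 (array([ 0.5519, -0.0059]), 0.0208)
side [ 0.5534 -0.0053  0.3271] 154 (array([ 0.5516, -0.006 ,  0.1118]), (array([ 0.5513, -0.0058]), 0.0211), array([0.1058, 0.1122, 0.117 ]))
wall 418 (array([ 0.5515, -0.0061]), 0.0212)
top [ 0.5534 -0.0044  0.3272] 46 (array([ 0.5494, -0.0141,  0.1119]), (array([ 0.5529, -0.0068]), 0.0211), array([0.1062, 0.1117, 0.116 ]))
wall 78 (array([ 0.5515, -0.0067]), 0.0211)
top rim 413 ((0.5684796571731567, -0.33532488346099854), (0.15841630101203918, 0.25713855028152466), 77.17415618896484)
side rim 1224 ((0.5797603726387024, -0.33951348066329956), (0.1624092161655426, 0.28428640961647034), 75.13277435302734)
```

View pics/v5.png

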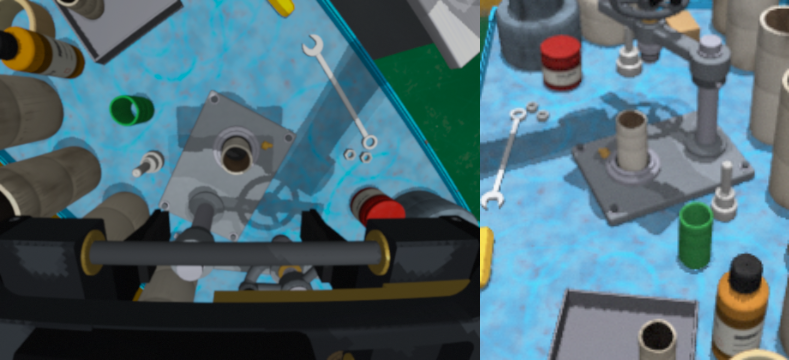

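The left half shows the sleeve standing in its ring at (236,152), with the swung wheel and post clear below the fingers. The right half shows the stand in place, with the plug and wheel swung away. The sleeve axis is about (0.5525,−0.005) and its top about 0.114.

Request:
{"api": "drive_tool", "payload": {
  "rows": [
    {"tx": 0.1,"ty": 0,"tz": 3.0,"ax": 0,"ay": 0,"az": 0,"claw": 6.8},
    {"tx": 0,"ty": 0,"tz": 3.8,"ax": 0,"ay": 0,"az": 0,"claw": 6.8},
    {"tx": 0,"ty": 0,"tz": 3.8,"ax": 0,"ay": 0,"az": 0,"claw": 6.8},
    {"tx": 0,"ty": 0,"tz": 3.8,"ax": 0,"ay": 0,"az": 0,"claw": 6.8},
    {"tx": 0,"ty": 0,"tz": 3.5,"ax": 0,"ay": 0,"az": 0,"claw": 6.8},
    {"tx": 0,"ty": 0,"tz": 3.0,"ax": 0,"ay": 0,"az": 0,"claw": 6.8},
    {"tx": 0,"ty": 0,"tz": 2.5,"ax": 0,"ay": 0,"az": 0,"claw": 6.8},
    {"tx": 0,"ty": 0,"tz": 1.6,"ax": 0,"ay": 0,"az": 0,"claw": 6.8},
    {"tx": 0,"ty": 0,"tz": 0.8,"ax": 0,"ay": 0,"az": 0,"claw": 6.8},
    {"tx": 0,"ty": 0,"tz": 0,"ax": 0,"ay": 0,"az": 0,"claw": 6.8}
  ]
}}

```text
time_s: 16.55
tcp_pos: [0.5516, -0.0046, 0.0675]
ee_rot: [[-0.669, -0.743, -0.004], [-0.743, 0.669, -0.001], [0.003, 0.002, -1.0]]
wrist_force: [-0.9, 0.1, -0.3]
gripper_width: 0.784
gripper_force: 0.0
```

Request:
{"api": "drive_tool", "payload": {
  "rows": [
    {"tx": 0,"ty": 0,"tz": 0,"ax": 0,"ay": 0,"az": 0,"claw": 5.2},
    {"tx": 0,"ty": 0,"tz": 0,"ax": 0,"ay": 0,"az": 0,"claw": 4.8},
    {"tx": 0,"ty": 0,"tz": 0,"ax": 0,"ay": 0,"az": 0,"claw": 4.4},
    {"tx": 0,"ty": 0,"tz": 0,"ax": 0,"ay": 0,"az": 0,"claw": 4.0},
    {"tx": 0,"ty": 0,"tz": 0,"ax": 0,"ay": 0,"az": 0,"claw": 4.0}
  ]
}}

```text
time_s: 16.97
tcp_pos: [0.5532, -0.0053, 0.0703]
ee_rot: [[-0.671, -0.742, 0.002], [-0.742, 0.671, 0.001], [-0.002, -0.001, -1.0]]
wrist_force: [-0.8, 0.4, 2.8]
gripper_width: 0.536
gripper_force: 30.0
```

Request:
{"api": "drive_tool", "payload": {
  "rows": [
    {"tx": 0,"ty": 0,"tz": -0.6,"ax": 0,"ay": 0,"az": 0,"claw": 4.0},
    {"tx": 0,"ty": 0,"tz": -1.5,"ax": 0,"ay": 0,"az": 0,"claw": 4.0},
    {"tx": 0,"ty": 0,"tz": -2.5,"ax": 0,"ay": 0,"az": 0,"claw": 4.0},
    {"tx": 0,"ty": 0,"tz": -3.0,"ax": 0,"ay": 0,"az": 0,"claw": 4.0},
    {"tx": 0,"ty": 0,"tz": -3.0,"ax": 0,"ay": 0,"az": 0,"claw": 4.0},
    {"tx": 0,"ty": 0,"tz": -2.5,"ax": 0,"ay": 0,"az": 0,"claw": 4.0},
    {"tx": 0,"ty": 0,"tz": -1.5,"ax": 0,"ay": 0,"az": 0,"claw": 4.0},
    {"tx": 0,"ty": 0,"tz": 0,"ax": 0,"ay": 0,"az": 0,"claw": 4.0}
  ]
}}

```text
time_s: 17.63
tcp_pos: [0.5545, -0.0054, 0.2199]
ee_rot: [[-0.67, -0.742, 0.009], [-0.742, 0.67, 0.001], [-0.007, -0.006, -1.0]]
wrist_force: [1.7, 0.1, 0.2]
gripper_width: 0.535
gripper_force: 30.0
```

```bash
python3 - <<'E'
from m import *
print(sense()['gripper_width'],sense()['wrist_force'],sense()['joints'].round(1))
for n,box in(('top',(340,412,200,275)),('side',(205,318,310,405))):
    z=np.load(f'pics/{n}5.npz');im=z['im'];C=cam(n);P=pts(C,z['d'])
    hsv=cv2.cvtColor(im,cv2.COLOR_RGB2HSV);m=((hsv[...,1]<70)&(hsv[...,2]<150)).astype(np.uint8)
    mm=np.zeros_like(m);u0,u1,v0,v1=box;mm[v0:v1,u0:u1]=m[v0:v1,u0:u1];mm=cv2.morphologyEx(mm,2,np.ones((3,3)))
    c=max(cv2.findContours(mm,0,2)[0],key=cv2.contourArea)[:,0];
    cv2.imwrite(f'pics/mask_{n}.png',mm*255)
    ok=mm.astype(bool)&(P[...,2]<.012);f=P[ok].astype(np.float32);print(n,'floor',len(f),np.median(f[:,2]),cv2.minAreaRect(f[:,:2].copy()))
    h=onplane(C,c,.035).astype(np.float32)[:,:2];print(n,'outline@.035',cv2.minAreaRect(h.copy()),cv2.approxPolyDP(h.reshape(-1,1,2)*1000,12,True)[:,0].round().tolist())
    r=P[v0:v1,u0:u1].reshape(-1,3);r=r[(r[:,2]>.05)&(r[:,2]<.085)&(np.hypot(r[:,0]-.57,r[:,1]+.343)<.04)]
    A=np.c_[2*r[:,:2],np.ones(len(r))];c=np.linalg.lstsq(A,(r[:,:2]**2).sum(1),rcond=None)[0];print('done',len(r),c[:2],np.sqrt(c[2]+c[0]**2+c[1]**2))
E
```

```text
0.5352725087899385 [1.71331934 0.0753694  0.23671402] [ 16.2  15.1 -10.2   0.1 -64.3 -58.3]
top floor 196 0.004695192 ((0.5639227628707886, -0.3782803416252136), (0.2179582715034485, 0.12270627170801163), 31.047021865844727)
top outline@.035 ((0.5288131237030029, -0.32468459010124207), (0.14744198322296143, 0.16320134699344635), 80.13471984863281) [[618.0, -265.0], [587.0, -366.0], [556.0, -350.0], [579.0, -320.0], [555.0, -316.0], [541.0, -337.0], [566.0, -375.0], [593.0, -375.0], [585.0, -400.0], [437.0, -381.0], [594.0, -409.0]]
done 116 [ 0.5689799  -0.34251501] 0.01941755060792885
side floor 768 0.0058383006 ((0.529552161693573, -0.32747262716293335), (0.15155129134655, 0.16632774472236633), 79.09453582763672)
side outline@.035 ((0.527992844581604, -0.3359763026237488), (0.16398835182189941, 0.1673191785812378), 80.10134887695312) [[460.0, -244.0], [439.0, -402.0], [595.0, -430.0], [598.0, -414.0], [453.0, -389.0], [472.0, -265.0], [620.0, -292.0], [623.0, -270.0]]
done 419 [ 0.56855581 -0.34515044] 0.020286218858198393
```

The sleeve is held (46.6 mm) and lifted. The tray centre is about (0.529,−0.3265) with yaw about −10°, and the done sleeve is at (0.569,−0.344). Target for this sleeve: (0.4895,−0.3175).

Request:
{"api": "drive_tool", "payload": {
  "rows": [
    {"tx": 2.0,"ty": -1.2,"tz": 0,"ax": 0,"ay": 0,"az": 0,"claw": 4.0},
    {"tx": 3.1,"ty": -1.8,"tz": 0,"ax": 0,"ay": 0,"az": 0,"claw": 4.0},
    {"tx": 3.3,"ty": -2.0,"tz": 0,"ax": 0,"ay": 0,"az": 0,"claw": 4.0},
    {"tx": 3.3,"ty": -2.0,"tz": 0,"ax": 0,"ay": 0,"az": 0,"claw": 4.0},
    {"tx": 3.3,"ty": -2.0,"tz": 0,"ax": 0,"ay": 0,"az": 0,"claw": 4.0},
    {"tx": 3.3,"ty": -2.0,"tz": 0,"ax": 0,"ay": 0,"az": 0,"claw": 4.0},
    {"tx": 3.3,"ty": -2.0,"tz": 0,"ax": 0,"ay": 0,"az": 0,"claw": 4.0},
    {"tx": 2.8,"ty": -1.6,"tz": 0,"ax": 0,"ay": 0,"az": 0,"claw": 4.0},
    {"tx": 2.0,"ty": -1.0,"tz": 0,"ax": 0,"ay": 0,"az": 0,"claw": 4.0},
    {"tx": 1.1,"ty": -0.6,"tz": 0,"ax": 0,"ay": 0,"az": 0,"claw": 4.0}
  ]
}}

```text
time_s: 18.47
tcp_pos: [0.4865, -0.3202, 0.2136]
ee_rot: [[-0.673, -0.74, -0.003], [-0.74, 0.673, 0.001], [0.001, 0.003, -1.0]]
wrist_force: [1.1, 1.1, -0.4]
gripper_width: 0.531
gripper_force: 30.0
```

Request:
{"api": "drive_tool", "payload": {
  "rows": [
    {"tx": 0,"ty": 0,"tz": 0,"ax": 0,"ay": 0,"az": 0.1125,"claw": 4.0},
    {"tx": 0,"ty": 0,"tz": 0,"ax": 0,"ay": 0,"az": 0.1125,"claw": 4.0},
    {"tx": 0,"ty": 0,"tz": 0,"ax": 0,"ay": 0,"az": 0.1125,"claw": 4.0},
    {"tx": 0,"ty": 0,"tz": 0,"ax": 0,"ay": 0,"az": 0.1125,"claw": 4.0},
    {"tx": 0,"ty": 0,"tz": 0,"ax": 0,"ay": 0,"az": 0.1125,"claw": 4.0},
    {"tx": 0,"ty": 0,"tz": 0,"ax": 0,"ay": 0,"az": 0.1125,"claw": 4.0},
    {"tx": 0,"ty": 0,"tz": 0,"ax": 0,"ay": 0,"az": 0.1125,"claw": 4.0},
    {"tx": 0,"ty": 0,"tz": 0,"ax": 0,"ay": 0,"az": 0.1125,"claw": 4.0},
    {"tx": 0,"ty": 0,"tz": 0,"ax": 0,"ay": 0,"az": 0.1125,"claw": 4.0},
    {"tx": 0,"ty": 0,"tz": 0,"ax": 0,"ay": 0,"az": 0,"claw": 4.0}
  ]
}}

```text
time_s: 19.3
tcp_pos: [0.488, -0.3173, 0.2142]
ee_rot: [[-0.984, 0.177, -0.002], [0.177, 0.984, 0.001], [0.002, 0.001, -1.0]]
wrist_force: [0.3, -0.1, -0.5]
gripper_width: 0.53
gripper_force: 30.0
```

```bash
python3 - <<'E'
from m import *
s=sense();print(s['tcp_pos'],s['wrist_force'],s['joints'].round(1),s['gripper_width'])
im,d,s=save('side','side6')
C=cam('side');q=pts(C,d).reshape(-1,3)
r=q[(np.hypot(q[:,0]-.4895,q[:,1]+.3175)<.035)&(q[:,2]>.12)&(q[:,2]<.2)]
print(len(r),np.percentile(r,[1,5,50,95],axis=0).round(4) if len(r) else '')
cv2.imwrite('pics/v6.png',cv2.resize(im[170:420,120:420,::-1],(720,600)))
E
```

```text
[ 0.48795199 -0.31730848  0.21423753] [ 0.34425517 -0.0674304  -0.5125291 ] [-17.1  18.3  -6.4  -0.  -65.4 -83.1] 0.5304690400659213
203 [[ 0.4687 -0.3422  0.1746]
 [ 0.4714 -0.341   0.1762]
 [ 0.4909 -0.3375  0.1873]
 [ 0.5099 -0.3219  0.1988]]
```

View pics/v6.png

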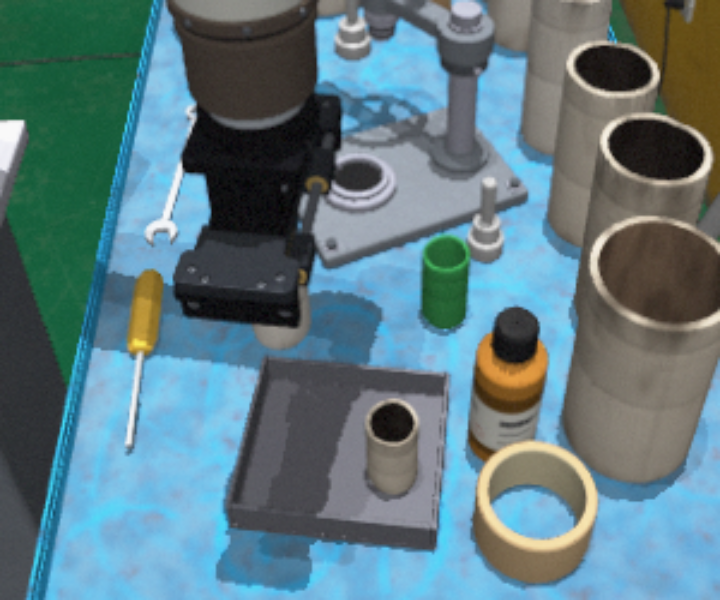

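The view shows the sleeve hanging upright above the near half of the tray, the done sleeve standing at (392,450), the stand in place, and green sleeve, gauge and bottle undisturbed. Now I lower it.

Request:
{"api": "drive_tool", "payload": {
  "rows": [
    {"tx": 0,"ty": 0,"tz": 2.5,"ax": 0,"ay": 0,"az": 0,"claw": 4.0},
    {"tx": 0,"ty": 0,"tz": 3.5,"ax": 0,"ay": 0,"az": 0,"claw": 4.0},
    {"tx": 0,"ty": 0,"tz": 3.5,"ax": 0,"ay": 0,"az": 0,"claw": 4.0},
    {"tx": 0,"ty": 0,"tz": 3.0,"ax": 0,"ay": 0,"az": 0,"claw": 4.0},
    {"tx": 0,"ty": 0,"tz": 2.0,"ax": 0,"ay": 0,"az": 0,"claw": 4.0},
    {"tx": 0,"ty": 0,"tz": 1.2,"ax": 0,"ay": 0,"az": 0,"claw": 4.0},
    {"tx": 0,"ty": 0,"tz": 0.5,"ax": 0,"ay": 0,"az": 0,"claw": 4.0},
    {"tx": 0,"ty": 0,"tz": 0,"ax": 0,"ay": 0,"az": 0,"claw": 4.0},
    {"tx": 0,"ty": 0,"tz": 0,"ax": 0,"ay": 0,"az": 0,"claw": 4.0}
  ]
}}

```text
time_s: 20.1
tcp_pos: [0.4888, -0.3182, 0.0537]
ee_rot: [[-0.985, 0.174, 0.001], [0.174, 0.985, -0.0], [-0.001, -0.0, -1.0]]
wrist_force: [0.7, -0.1, -1.5]
gripper_width: 0.534
gripper_force: 30.0
```

Request:
{"api": "drive_tool", "payload": {
  "rows": [
    {"tx": 0,"ty": 0,"tz": 0.3,"ax": 0,"ay": 0,"az": 0,"claw": 4.0},
    {"tx": 0,"ty": 0,"tz": 0.2,"ax": 0,"ay": 0,"az": 0,"claw": 4.0},
    {"tx": 0,"ty": 0,"tz": 0.1,"ax": 0,"ay": 0,"az": 0,"claw": 4.0},
    {"tx": 0,"ty": 0,"tz": 0,"ax": 0,"ay": 0,"az": 0,"claw": 4.0},
    {"tx": 0,"ty": 0,"tz": 0,"ax": 0,"ay": 0,"az": 0,"claw": 4.0}
  ]
}}

```text
time_s: 20.52
tcp_pos: [0.4884, -0.3182, 0.0476]
ee_rot: [[-0.984, 0.176, 0.001], [0.176, 0.984, -0.0], [-0.001, -0.0, -1.0]]
wrist_force: [1.0, 0.3, -0.1]
gripper_width: 0.532
gripper_force: 30.0
```

Request:
{"api": "drive_tool", "payload": {
  "rows": [
    {"tx": 0,"ty": 0,"tz": 0.1,"ax": 0,"ay": 0,"az": 0,"claw": 4.0},
    {"tx": 0,"ty": 0,"tz": 0.1,"ax": 0,"ay": 0,"az": 0,"claw": 4.0},
    {"tx": 0,"ty": 0,"tz": 0,"ax": 0,"ay": 0,"az": 0,"claw": 4.0},
    {"tx": 0,"ty": 0,"tz": 0,"ax": 0,"ay": 0,"az": 0,"claw": 4.0}
  ]
}}

```text
time_s: 20.85
tcp_pos: [0.4883, -0.3181, 0.0452]
ee_rot: [[-0.984, 0.176, -0.0], [0.176, 0.984, 0.0], [0.0, 0.0, -1.0]]
wrist_force: [-0.1, -1.1, -0.2]
gripper_width: 0.533
gripper_force: 30.0
```

Request:
{"api": "drive_tool", "payload": {
  "rows": [
    {"tx": 0,"ty": 0,"tz": 0.05,"ax": 0,"ay": 0,"az": 0,"claw": 4.0},
    {"tx": 0,"ty": 0,"tz": 0.05,"ax": 0,"ay": 0,"az": 0,"claw": 4.0},
    {"tx": 0,"ty": 0,"tz": 0,"ax": 0,"ay": 0,"az": 0,"claw": 4.0}
  ]
}}

```text
time_s: 21.1
tcp_pos: [0.4885, -0.3182, 0.0445]
ee_rot: [[-0.984, 0.176, 0.0], [0.176, 0.984, -0.0], [-0.0, -0.0, -1.0]]
wrist_force: [-0.1, 0.4, -0.4]
gripper_width: 0.534
gripper_force: 30.0
```

Request:
{"api": "drive_tool", "payload": {
  "rows": [
    {"tx": 0,"ty": 0,"tz": 0.05,"ax": 0,"ay": 0,"az": 0,"claw": 4.0},
    {"tx": 0,"ty": 0,"tz": 0,"ax": 0,"ay": 0,"az": 0,"claw": 4.0},
    {"tx": 0,"ty": 0,"tz": 0,"ax": 0,"ay": 0,"az": 0,"claw": 4.0}
  ]
}}

```text
time_s: 21.35
tcp_pos: [0.4885, -0.3182, 0.0443]
ee_rot: [[-0.984, 0.176, 0.001], [0.176, 0.984, -0.0], [-0.001, -0.0, -1.0]]
wrist_force: [-1.3, 1.2, 4.2]
gripper_width: 0.53
gripper_force: 29.9
```

Contact felt (4 N). I relieve it, open and rise.

Request:
{"api": "drive_tool", "payload": {
  "rows": [
    {"tx": 0,"ty": 0,"tz": -0.05,"ax": 0,"ay": 0,"az": 0,"claw": 4.0},
    {"tx": 0,"ty": 0,"tz": 0,"ax": 0,"ay": 0,"az": 0,"claw": 4.9},
    {"tx": 0,"ty": 0,"tz": 0,"ax": 0,"ay": 0,"az": 0,"claw": 5.5},
    {"tx": 0,"ty": 0,"tz": 0,"ax": 0,"ay": 0,"az": 0,"claw": 6.5},
    {"tx": 0,"ty": 0,"tz": 0,"ax": 0,"ay": 0,"az": 0,"claw": 6.5},
    {"tx": 0,"ty": 0,"tz": 0,"ax": 0,"ay": 0,"az": 0,"claw": 6.5},
    {"tx": 0,"ty": 0,"tz": -1.5,"ax": 0,"ay": 0,"az": 0,"claw": 6.5},
    {"tx": 0,"ty": 0,"tz": -3.0,"ax": 0,"ay": 0,"az": 0,"claw": 6.5},
    {"tx": 0,"ty": 0,"tz": -3.5,"ax": 0,"ay": 0,"az": 0,"claw": 6.5},
    {"tx": 0,"ty": 0,"tz": -3.5,"ax": 0,"ay": 0,"az": 0,"claw": 6.5}
  ]
}}

```text
time_s: 22.18
tcp_pos: [0.4877, -0.318, 0.1599]
ee_rot: [[-0.984, 0.176, -0.002], [0.176, 0.984, 0.001], [0.002, 0.0, -1.0]]
wrist_force: [-0.1, -0.8, -0.1]
gripper_width: 0.744
gripper_force: 0.0
```

Request:
{"api": "drive_tool", "payload": {
  "rows": [
    {"tx": 0,"ty": 0,"tz": -3.5,"ax": 0,"ay": 0,"az": 0,"claw": 6.5},
    {"tx": 0,"ty": 0,"tz": -3.5,"ax": 0,"ay": 0,"az": 0,"claw": 6.5},
    {"tx": 0,"ty": 0,"tz": -2.0,"ax": 0,"ay": 0,"az": 0,"claw": 6.5},
    {"tx": 0,"ty": 0,"tz": 0,"ax": 0,"ay": 0,"az": 0,"claw": 6.5},
    {"tx": 0,"ty": 0,"tz": 0,"ax": 0,"ay": 0,"az": 0,"claw": 6.5}
  ]
}}

```text
time_s: 22.6
tcp_pos: [0.4887, -0.3182, 0.2505]
ee_rot: [[-0.984, 0.176, 0.003], [0.176, 0.984, -0.001], [-0.003, -0.0, -1.0]]
wrist_force: [0.5, 0.4, -0.0]
gripper_width: 0.748
gripper_force: 0.0
```

```bash
python3 - <<'E'
from m import *
im,d,s=save('side','side7');print(s['tcp_pos'])
C=cam('side');q=pts(C,d).reshape(-1,3);r=q[(np.hypot(q[:,0]-.4885,q[:,1]+.318)<.04)&(q[:,2]>.03)&(q[:,2]<.12)];print(len(r),np.percentile(r,[1,50,99],axis=0).round(4))
z=np.load('pics/side0.npz')['im']
cv2.imwrite('pics/v7.png',cv2.resize(im[130:420,150:430,::-1],(560,580)))
E
```

```text
[ 0.48872375 -0.31815523  0.25054937]
731 [[ 0.4671 -0.3424  0.0318]
 [ 0.4886 -0.3303  0.0665]
 [ 0.5103 -0.297   0.0912]]
```

View pics/v7.png

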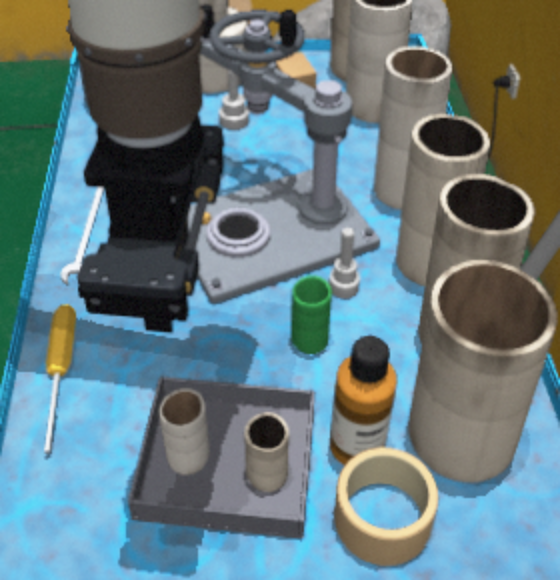

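The sleeve stands upright in the tray at (185,432) with the done sleeve beside it at (267,453). The arm is swung away, everything else stands, and the hand is clear.

```bash
python3 -c "
from station import finish_job; print(finish_job())"
```

```text
the job is handed in; nothing more can be done
None
```

The wheel is wound to its stop, the arm is swung left to its stop, the sleeve stands upright in the tray beside the other one, and the job is handed in; no verdict came back.

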